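# Clamp a valve body by its hex in the cam-lever vise

### The job

Lift the hex-footed valve body off its pin on the slanted drain rack and stand it upright on the bed of the cam-lever vise, about the middle of the jaws' width, turned so that two opposite hex flats face the jaws squarely; set it down gently, do not drop it. Then swing the vise's lever round firmly until the body is clamped tight by its flats, and let go. Leave the other parts and tools where they are.

Things in the scene. Friction and masses are not known exactly. Their poses are not given: they have to be found in the camera images.
- valve_mid (a point): Steel valve body, 0.45 kg, 110 mm high, over one of the rack's 3 pins (pin and turn vary). Point: its centre. z: up its axis, foot to cap; x: square to one pair of hex flats (others at 60, 120 deg). Hex foot 50 mm across flats, 45 high, bored 30 mm wide, 45 deep; collar 45 mm dia, 7 high; round neck 34 mm dia, 58 high, the last 22 mm a black cap. Grip the neck.
- rack: Fixed drain rack: steel plate 94 x 300 mm, tilted 35 deg, with 3 pins 24 mm thick, 35 high, square to it at y = -92, 0, 92 mm. Origin: centre of the plate's top face, 66 mm above the bench. z: along the pins, leaning 35 deg from vertical towards the robot; y: level, along the pins. Other pins carry a round sleeve 48 mm dia, 52 high, and a flanged bush 68 mm dia, 40 high: not wanted.
- vise_bed (a point): Grey cam-lever vise, fixed. Point on its flat bed, 40 mm above the bench, at mid jaw width, 25 mm from the fixed jaw: the foot's centre when clamped. z up; x square to the jaws, towards the fixed jaw; y along them. Jaws 110 mm wide, 42 mm higher than the bed. Fixed face at x = 25 mm; moving face at -32 mm with the lever at 0 (gap 57 mm).
- jaw_face (a point): Centre of the moving jaw's steel face, 21 mm above the bed; axes as vise_bed. The lever drives it along x. The closing jaws push the foot along the bed and square up its last few degrees, no more: a foot turned further off jams on its corners.
- lever (a joint): Angle of the vise's lever: 0 open, growing counter-clockwise seen from above; stop at 0.90 rad when empty. A cam advances the jaw 8.9 mm per rad: with the valve body between, flats square, the lever comes up hard at about 0.79 rad, and a firm push there (5 to 15 N at the knob) clamps it. It starts within 0.1 of open, stays where left and takes 2 to 3 N to swing.
- lever_pivot (a point): On the lever's upright hinge axis, 90 mm above the bench, at the vise's tail, 155 mm behind vise_bed along its x.
- lever_knob (a point): Centre of the black ball knob, 36 mm dia, at the lever's end: 130 mm from the hinge axis, 126 mm above the bench. Under it a stem 18 mm thick meets the lever bar, 14 mm thick, level for its inner 95 mm at 90 mm above the bench. Push it sideways or pinch it from above.
Mind the look-alikes: they are no part of the job. Leave any green, orange or yellow look-alike of the part that bears valve_mid alone.

How it is judged:
By the outcome, as a careful person would: the job done as asked, in the order asked, and still so for the second after the job is handed in, with the robot touching nothing.
It also fails if it takes over 61 s, if anything falls off the work surface, if the arm or the gripper's body presses on something with over 40 N, if the wrist force passes 120 N, or if a joint passes its speed limit or range.

### The arm

A 6-joint arm with a two-finger parallel gripper is mounted at the origin on the work surface. World frame = base frame: x ahead of the robot, y to its left, z up, the work surface at z = 0. Lengths are in m, angles in rad, forces in N, time in s.
With the tool pointing down it reaches from about 0.3 to 0.825 m from the base axis. Payload 5.4 kg.
Tool frame: the origin (TCP) lies on the front face of the gripper's body, between the roots of the fingers; the fingertips stand 88 mm ahead of it and the grasp point (between the pads) lies arm.pinch_z ahead of it (arm.pinch_z is the distance from the TCP to the grasp point, in m); z points along the fingers, y is the direction in which the jaws open and shut (so a half turn about z gives the same grasp; the last joint's range is limited). The gripper opens to 92 mm and grips with 3 to 60 N. Pads are 20 mm wide; open, the fingers measure 128 mm over their backs; the gripper's body (75 mm by 189 mm) begins 69 mm behind the grasp point.
Start: joints at [-1.386, 0.158, 1.597, -0, 1.386, -0.21], TCP at [0.221, -0.531, 0.303] pointing down, gripper open.
Joint ranges: [-2.91, 2.91], [-0.94, 2.29], [0.18, 2.7], [-1.29, 4.43], [0.17, 2.64], [-3, 3]. Speed limits (rad/s): [2.57, 2.57, 3.14, 3.14, 3.14, 3.14].

### API

Orientations are given as a rotation vector (axis times angle).
In Python, from workcell import arm gives the robot as it stands. The module is installed in compiled form; this text tells all that it offers.
- The arm moves only by the tool send_rows, never from a script. Its argument "motion" is a list of rows, each a list of 7 numbers: the shift along the tool's x, y, z in cm, then the turn, a rotation vector about the tool's x, y, z in rad, then the opening in per cent of the stroke, from 0 (shut) to 100 (fully open). A call has 1 to 12 rows; each row shifts and turns the commanded pose from where the row before left it, along the tool's axes as they then stand; what a row does not reach is not made up. A row lasts 1/8 s, in which the tool goes at most 62.5 mm and 10.7 degrees, less where a joint would pass 70% of its speed; a pose out of reach is approached as far as the arm can. A call is refused whole if a number of a shift passes 6.25 or a number of a turn 0.188, either way. A call with a gripper value outside its range is refused whole. The fingers move at their own pace and stop on an object; the grip force is fixed at half the most. Time passes only in rows, so rows that do not move let the fingers close. It gives the time, the measured TCP pose, the force and the opening at its end, in the units of the state.
- arm.read_state(): the state, without advancing time (a new reading comes with each control period).
- arm.read_camera(name): name is "scene" or "top" or "wrist"; returns the picture (480x640x3 uint8, red, green, blue); there is no depth.
- arm.calibration(name): a dict with "camera_matrix" (3x3 intrinsics, pixels), "k1" (the pictures are not rectified: a ray, as slopes to the right and down, at radius r is drawn at 1 + k1 r^2 times it, then the intrinsics apply), "R" (3x3) and "t" (3): a world point X has camera coordinates R X + t; the wrist camera has in their place "mount" (4x4, takes a point from camera to tool coordinates, whose origin is the TCP and whose axes are the flange's). Camera axes: x right, y down, z forward; pixel columns grow to the right and rows downward; lengths in m; the calibration is good to about 2 mm. A picture is of the moment at which its call begins: read the wrist's pose just before it. calibration takes no time and is no camera call.
- arm.sign_off(): hands the job in, once; it reports no verdict.
Trained networks look in the newest picture that a camera, given by its name, has taken for a name from the list of things; names that differ only in an ending like _2 or _b are one class to them, and where a whole thing is asked for, a point or a joint stands for the part that bears it (a point fixed in the world has none). Each returns a list of dicts, best first, with "confidence" (0 to 1); they miss things now and then, are a little off and sometimes report something else, mostly with a low value. They report only what shows in the picture. A call takes as long as a camera call. They do not tell look-alikes from the thing itself.
- arm.find_in(camera, name): "point" ([x, y, z] in m, in the coordinates of the camera as it stood for that picture, good to about 4 mm: the middle of the surface that is visible of it).
- arm.silhouettes(camera, name): "region" (480x640 bool, what is visible of it).
The state is a dict: "time": time; "q": joint angles; "joint_velocities": joint speeds; "tau": joint torques, N m; "eef_pos": TCP position; "orientation": TCP orientation; "contact_force": force on the tool from outside, world axes, zero at the start; "torque": the same for the moment, N m; "finger_gap": finger opening in m.
Only numpy, scipy, OpenCV 4.12 (cv2) and the standard library are available. Lean on these libraries where they do the work, as an engineer would, in place of code of your own. Each camera call takes 0.05 s, during which the arm holds its last target.

## Working session

There is one attempt and no reset: what is moved stays moved. The work goes in short steps, Python scripts to look and compute and a tool call to move; the robot and the scene stay as the last step left them, time stands still between calls to the robot, and variables do not carry over. Pictures are saved under pics/ and viewed, and the job is handed in when it is done.

Besides the shell and the picture viewer there is one more tool, called by a JSON object that holds its "api" and its "payload", one argument or row to a line. send_rows: Moves the arm, as the interface text tells. Its arguments: {"type":"object","properties":{"motion":{"type":"array","items":{"type":"array","items":{"type":"number"}}}},"required":["motion"]}

```bash
mkdir -p pics; ls; python3 - <<'E'
from workcell import arm
import cv2,numpy as np
print(arm.pinch_z); print(arm.read_state())
for n in ("scene","top"):
    im=arm.read_camera(n); cv2.imwrite(f"pics/{n}0.png",im[:,:,::-1])
    c=arm.calibration(n); print(n,{k:np.round(np.array(v),4).tolist() for k,v in c.items()})
    for t in ("valve_mid","rack","lever_knob","jaw_face","vise_bed","lever"):
        try: r=arm.find_in(n,t)
        except Exception as e: print(t,e); continue
        R,T=np.array(c["R"]),np.array(c["t"])
        for d in r: print(t,round(d["confidence"],2),np.round(R.T@(np.array(d["point"])-T),3))
print({k:np.round(np.array(v),4).tolist() for k,v in arm.calibration("wrist").items()})
E
```

```text
pics
0.0694
{'time': 0.0, 'q': array([-1.38608676e+00,  1.59019042e-01,  1.59822640e+00, -2.28908972e-05,
        1.38618656e+00, -2.10062877e-01]), 'joint_velocities': array([ 1.09328836e-03,  1.46567032e-03,  8.43159609e-05, -2.16749409e-04,
       -1.61786502e-03,  1.54777829e-04]), 'tau': array([ 2.33052204e-03, -3.85573626e+01, -3.22104478e+01,  7.02087628e-02,
        3.76603240e-02, -1.45602471e-04]), 'eef_pos': array([ 0.22105216, -0.53030975,  0.30173855]), 'orientation': array([-3.07878573e+00, -6.15734009e-01, -1.28718979e-06]), 'contact_force': array([-0.38378194, -0.64093286,  0.29962728]), 'torque': array([-0.00947246,  0.05576212,  0.01640941]), 'finger_gap': 0.09194131428949788}
scene {'camera_matrix': [[506.3902, 0.0, 323.8417], [0.0, 506.3902, 239.098], [0.0, 0.0, 1.0]], 'k1': -0.0614, 'R': [[0.4213, 0.9069, -0.0005], [0.5066, -0.2358, -0.8293], [-0.7522, 0.3491, -0.5588]], 't': [-0.0786, -0.1338, 1.6449]}
valve_mid 0.83 [ 0.342 -0.346  0.04 ]
valve_mid 0.75 [ 0.29  -0.52   0.042]
valve_mid 0.67 [ 0.183 -0.322  0.036]
valve_mid 0.57 [ 0.52  -0.315  0.117]
valve_mid 
[... 392 characters left out ...]
.0912], [0.0912, 0.009, -0.9958]], 't': [-0.1019, 0.3991, 1.6991]}
valve_mid 0.96 [0.343 0.141 0.041]
valve_mid 0.95 [ 0.331 -0.343  0.038]
valve_mid 0.75 [ 0.28  -0.522  0.039]
valve_mid 0.74 [ 0.507 -0.306  0.12 ]
valve_mid 0.52 [ 0.203 -0.269  0.03 ]
rack 0.88 [ 0.53  -0.307  0.013]
lever_knob 0.75 [0.609 0.071 0.084]
lever_knob 0.68 [0.584 0.204 0.1  ]
jaw_face 0.81 [0.609 0.071 0.087]
vise_bed 0.82 [0.595 0.059 0.063]
lever 0.77 [0.584 0.206 0.1  ]
{'camera_matrix': [[413.5062, 0.0, 315.1239], [0.0, 413.5062, 239.2062], [0.0, 0.0, 1.0]], 'k1': 0.0331, 'mount': [[0.0004, -0.9655, -0.2605, 0.0738], [1.0, 0.0003, 0.0002, -0.0009], [-0.0001, -0.2605, 0.9655, -0.0822], [0.0, 0.0, 0.0, 1.0]]}
```

View pics/scene0.png

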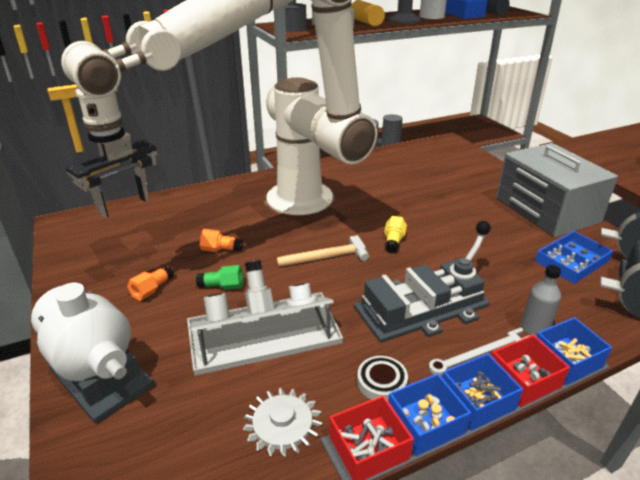

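View pics/top0.png

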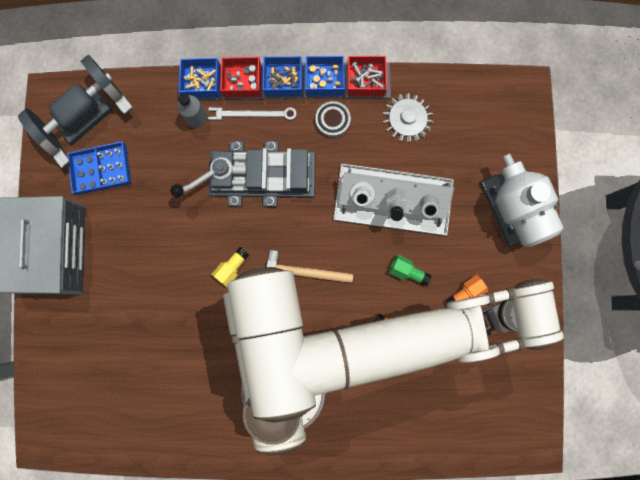

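The wanted part is the steel body with the black cap on the middle pin (scene 255,287; top 397,205). These could be taken for it:
- Orange look-alikes at scene (215,240) and (150,283).
- Green at (222,277).
- Yellow at (396,232).
- The sleeve at (215,305) and the bush at (300,292) on the other pins.

I'll check the choice close up.

```bash
python3 - <<'E'
import cv2
s=cv2.imread("pics/scene0.png");t=cv2.imread("pics/top0.png")
cv2.imwrite("pics/c_scene_rack.png",cv2.resize(s[250:380,180:350],None,fx=4.6,fy=4.6,interpolation=cv2.INTER_CUBIC))
cv2.imwrite("pics/c_top_rack.png",cv2.resize(t[155:245,325:460],None,fx=5.9,fy=5.9,interpolation=cv2.INTER_CUBIC))
cv2.imwrite("pics/c_top_vise.png",cv2.resize(t[130:220,160:325],None,fx=4.8,fy=4.8,interpolation=cv2.INTER_CUBIC))
cv2.imwrite("pics/c_scene_vise.png",cv2.resize(s[210:345,345:505],None,fx=4.4,fy=4.4,interpolation=cv2.INTER_CUBIC))
E
```

```text
(no output)
```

View pics/c_scene_rack.png

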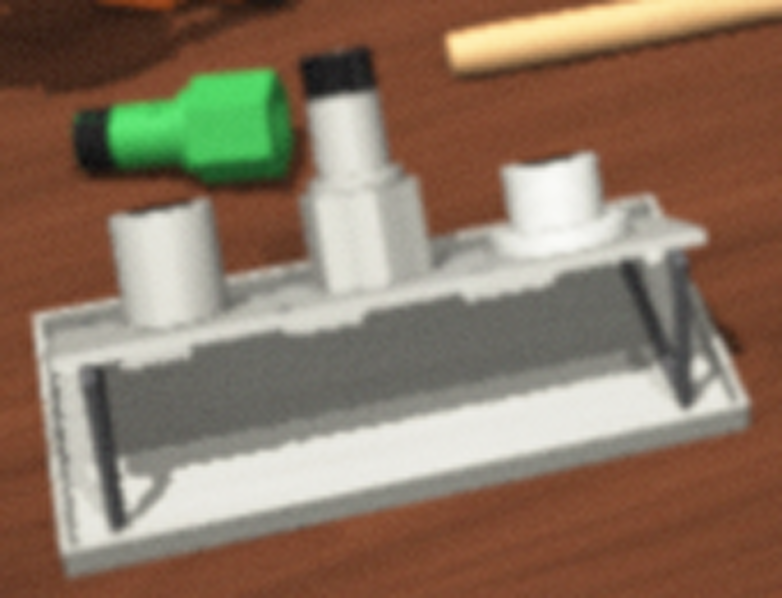

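View pics/c_top_rack.png

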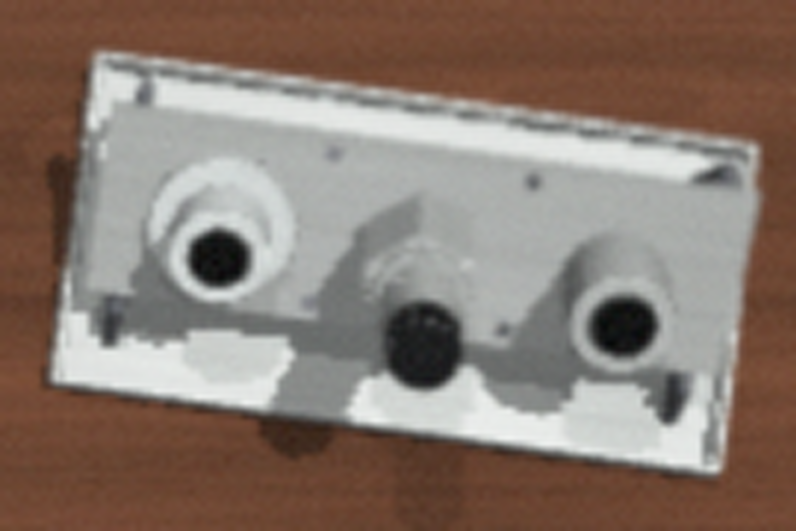

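View pics/c_top_vise.png

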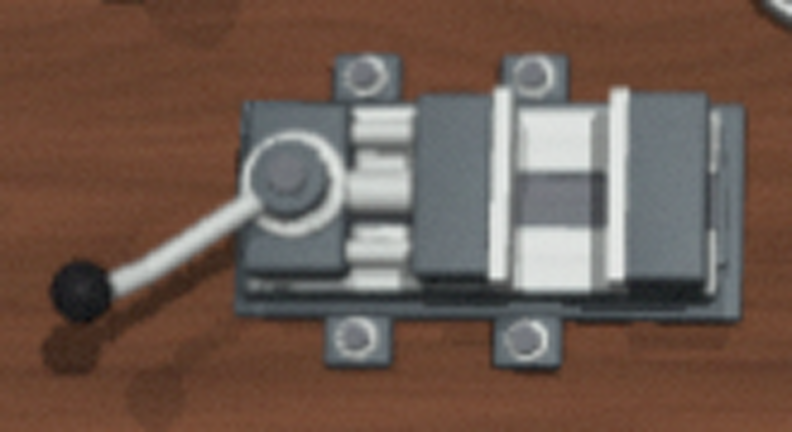

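View pics/c_scene_vise.png

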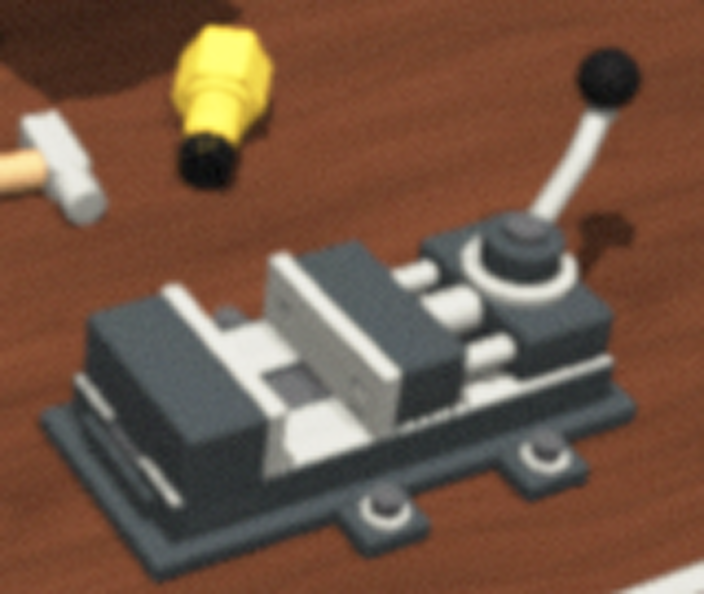

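```bash
cat > h.py <<'E'
from workcell import arm
import numpy as np, cv2
from scipy.spatial.transform import Rotation as Ro, Slerp
def pose():
    s=arm.read_state(); return np.array(s["eef_pos"]),Ro.from_rotvec(s["orientation"]),s
def down(yaw,tilt=None):
    # tool down, tool x at world yaw
    c,s=np.cos(yaw),np.sin(yaw)
    return Ro.from_matrix(np.array([[c,s,0],[s,-c,0],[0,0,-1]]))
def plan(p1,R1,n,p0=None,R0=None,grip=100,dec=2):
    p,R,_=pose()
    if p0 is None:p0=p
    if R0 is None:R0=R
    sl=Slerp([0,1],Ro.concatenate([R0,R1])); rows=[]
    cp,cR=p0,R0
    for i in range(1,n+1):
        tp=p0+(p1-p0)*i/n; tR=sl(i/n)
        d=cR.inv().apply(tp-cp)*100; r=(cR.inv()*tR).as_rotvec()
        d=np.round(d,dec); r=np.round(r,4)
        cp=cp+cR.apply(d/100); cR=cR*Ro.from_rotvec(r)
        rows.append([*d.tolist(),*r.tolist(),grip])
    print(str([[float(f"{v:g}") for v in r] for r in rows]).replace(" ",""))
    return cp,cR
def cam(name):
    c=arm.calibration(name); K=np.array(c["camera_matrix"])
    if name=="wrist":
        p,R,_=pose(); M=np.array(c["mount"]); Rc=R.as_matrix()@M[:3,:3]; tc=p+R.apply(M[:3,3])
        return K,c["k1"],Rc.T,-Rc.T@tc
    return K,c["k1"],np.array(c["R"]),np.array(c["t"])
def proj(C,X):
    K,k,R,t=C; X=np.atleast_2d(X)@R.T+t; u=X[:,:2]/X[:,2:]
    u=u*(1+k*(u**2).sum(1,keepdims=True)); return u@K[:2,:2].T+K[:2,2]
def ray(C,px):
    K,k,R,t=C; d=np.array([k,0,0,0.]); u=cv2.undistortPoints(np.array(px,float).reshape(-1,1,2),K,d).reshape(-1,2)
    d=np.c_[u,np.ones(len(u))]@R; return -R.T@t,d/np.linalg.norm(d,axis=1,keepdims=True)
def onz(C,px,z):
    o,d=ray(C,px); return o+d*((z-o[2])/d[:,2:])
def snap(name,f):
    C=cam(name); im=arm.read_camera(name); cv2.imwrite(f"pics/{f}.png",im[:,:,::-1])
    np.savez(f"pics/{f}.npz",K=C[0],k=C[1],R=C[2],t=C[3]); return C,im
def load(f):
    z=np.load(f"pics/{f}.npz"); return z["K"],float(z["k"]),z["R"],z["t"]
E
python3 - <<'E'
from h import *
C=cam("top")
pt=lambda l:np.array(l)/4.8+[160,130]
print("jaw tops",onz(C,pt([[612,90],[607,282],[514,90],[508,282]]),.082).round(4))
print("knob",onz(C,pt([[80,292]]),.126).round(4),"hub",onz(C,pt([[290,172]]),.105).round(4))
S=cam("scene"); ps=lambda l:np.array(l)/4.4+[345,210]
print("sc fixed/moving tops",onz(S,ps([[175,287],[283,413],[285,255],[398,378]]),.082).round(4),onz(S,ps([[608,77]]),.126).round(4))
plan(np.array([.60,.09,.33]),down(0),12)
E
```

```text
jaw tops [[ 0.6628 -0.0193  0.082 ]
 [ 0.5521 -0.0167  0.082 ]
 [ 0.6634  0.0364  0.082 ]
 [ 0.5526  0.039   0.082 ]]
knob [[0.5417 0.2728 0.126 ]] hub [[0.6123 0.1599 0.105 ]]
sc fixed/moving tops [[ 0.5566 -0.0157  0.082 ]
 [ 0.6659 -0.0188  0.082 ]
 [ 0.5576  0.0523  0.082 ]
 [ 0.6681  0.048   0.082 ]] [[0.5415 0.2764 0.126 ]]
[[4.9,-3.56,-0.23,0.0,-0.0,0.0329,100.0],[4.79,-3.72,-0.23,0.0,-0.0,0.0329,100.0],[4.66,-3.88,-0.22,0.0,-0.0,0.0329,100.0],[4.53,-4.02,-0.23,0.0,-0.0,0.0329,100.0],[4.39,-4.18,-0.23,0.0,-0.0,0.0329,100.0],[4.26,-4.31,-0.23,0.0,-0.0,0.0329,100.0],[4.11,-4.46,-0.22,0.0,-0.0,0.0329,100.0],[3.96,-4.58,-0.23,0.0,-0.0,0.0329,100.0],[3.81,-4.72,-0.23,0.0,-0.0,0.0329,100.0],[3.65,-4.83,-0.23,0.0,-0.0,0.0329,100.0],[3.49,-4.96,-0.22,0.0,-0.0,0.0329,100.0],[3.32,-5.06,-0.23,0.0,-0.0,0.0329,100.0]]
```

{"api": "send_rows", "payload": {
  "motion": [
    [4.9,-3.56,-0.23,0,0,0.033,100],
    [4.79,-3.72,-0.23,0,0,0.033,100],
    [4.66,-3.88,-0.22,0,0,0.033,100],
    [4.53,-4.02,-0.23,0,0,0.033,100],
    [4.39,-4.18,-0.23,0,0,0.033,100],
    [4.26,-4.31,-0.23,0,0,0.033,100],
    [4.11,-4.46,-0.22,0,0,0.033,100],
    [3.96,-4.58,-0.23,0,0,0.033,100],
    [3.81,-4.72,-0.23,0,0,0.033,100],
    [3.65,-4.83,-0.23,0,0,0.033,100],
    [3.49,-4.96,-0.22,0,0,0.033,100],
    [3.32,-5.06,-0.23,0,0,0.033,100]
  ]
}}

```text
time: 2.2
eef_pos: [0.6011, 0.0917, 0.3302]
orientation: [3.141, -0.003, 0.001]
contact_force: [1.5, -0.1, 0.1]
finger_gap: 0.0918
```

{"api": "send_rows", "payload": {
  "motion": [
    [0,0,0,0,0,0,100],
    [0,0,0,0,0,0,100]
  ]
}}

```text
time: 2.45
eef_pos: [0.6001, 0.0896, 0.3297]
orientation: [3.141, -0.001, -0.001]
contact_force: [-0.4, -0.1, -0.9]
finger_gap: 0.092
```

```bash
python3 - <<'E'
from h import *
p,R,s=pose(); print(s["time"],p,s["orientation"],s["q"])
snap("wrist","w_vise")
E
```

```text
2.45 [0.60012408 0.08957751 0.32974557] [ 3.14110247e+00 -1.06573011e-03 -1.02884058e-03] [-5.05355329e-02  2.23586731e-01  1.46889142e+00 -5.25932166e-04
  1.44974420e+00  1.52100304e+00]
```

View pics/w_vise.png

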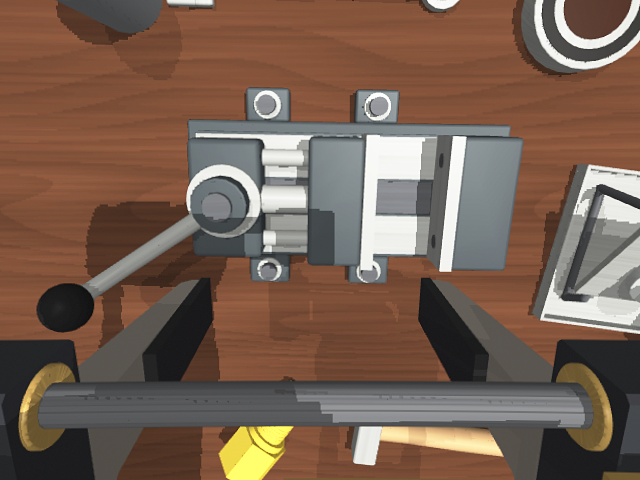

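```bash
python3 - <<'E'
import cv2
s=cv2.imread("pics/w_vise.png")
cv2.imwrite("pics/c_wv1.png",cv2.resize(s[120:285,340:530],None,fx=4,fy=4,interpolation=cv2.INTER_CUBIC)[:600])
cv2.imwrite("pics/c_wv2.png",cv2.resize(s[150:345,25:275],None,fx=3,fy=3,interpolation=cv2.INTER_CUBIC))
E
```

```text
(no output)
```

View pics/c_wv1.png

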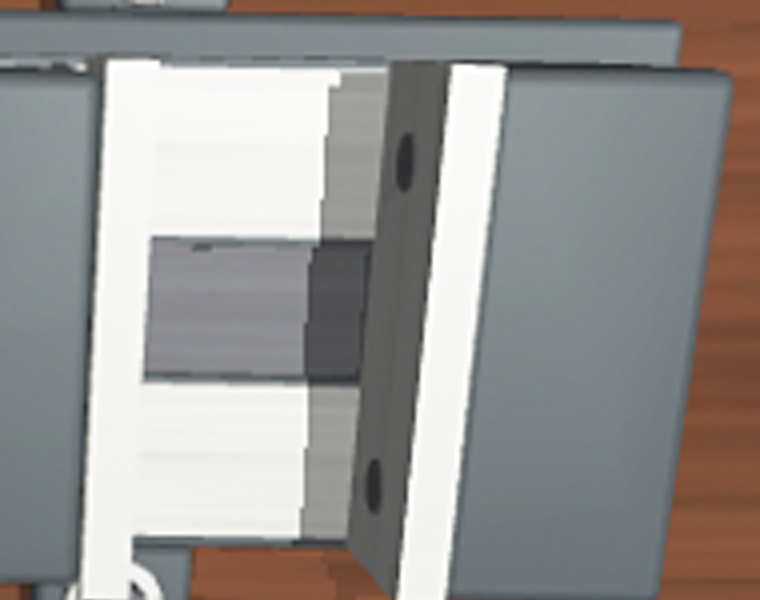

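View pics/c_wv2.png

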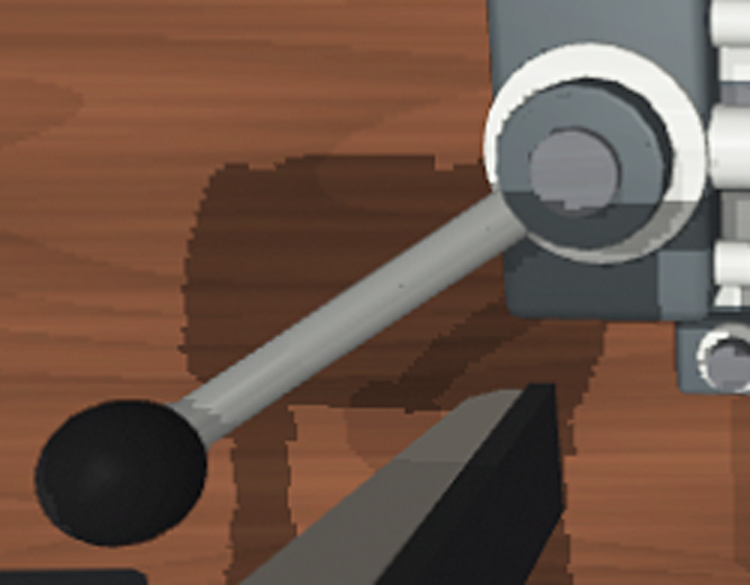

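```bash
python3 - <<'E'
from h import *
C=load("w_vise"); a=lambda l:np.array(l)/4+[340,120]; b=lambda l:np.array(l)/3+[25,150]
print("fixed top",onz(C,a([[450,65],[397,600]]),.082).round(4))
print("fixed bot",onz(C,a([[388,65],[347,545]]),.04).round(4))
print("moving top",onz(C,a([[157,62],[150,240],[143,380],[130,600]]),.082).round(4))
print("bed slot mid",onz(C,a([[355,240],[360,380]]),.04).round(4))
print("knob",onz(C,b([[121,473]]),.126).round(4),"hub",onz(C,b([[585,163],[573,172]]),.105).round(4))
T=cam("top")
plan(np.array([.46,-.31,.36]),down(-.1),8)
E
```

```text
fixed top [[ 0.6665 -0.0155  0.082 ]
 [ 0.5575 -0.014   0.082 ]]
fixed bot [[ 0.6657 -0.0156  0.04  ]
 [ 0.5564 -0.0145  0.04  ]]
moving top [[0.6673 0.0409 0.082 ]
 [0.6331 0.0408 0.082 ]
 [0.6047 0.0411 0.082 ]
 [0.5575 0.0421 0.082 ]]
bed slot mid [[ 0.6278 -0.0113  0.04  ]
 [ 0.5959 -0.0147  0.04  ]]
knob [[0.5439 0.2753 0.126 ]] hub [[0.6177 0.1618 0.105 ]
 [0.6154 0.1649 0.105 ]]
[[-1.74,4.99,-0.37,0.0,0.0,0.0123,100.0],[-1.68,5.01,-0.38,0.0001,0.0001,0.0123,100.0],[-1.62,5.04,-0.37,0.0,0.0,0.0122,100.0],[-1.55,5.05,-0.37,0.0001,0.0001,0.0123,100.0],[-1.5,5.07,-0.38,0.0,0.0,0.0123,100.0],[-1.43,5.09,-0.37,0.0001,0.0001,0.0123,100.0],[-1.37,5.1,-0.38,0.0,0.0,0.0122,100.0],[-1.31,5.12,-0.37,0.0001,0.0001,0.0123,100.0]]
```

```bash
python3 - <<'E'
from h import *
C=cam("top"); S=cam("scene")
a=lambda l:np.array(l)/5.9+[325,155]; b=lambda l:np.array(l)/4.6+[180,250]
print("cap top",onz(C,a([[423,350]]),.156).round(4), onz(S,b([[337,56]]),.156).round(4))
zs=.066+.052*np.cos(np.radians(35)); zb=.066+.040*np.cos(np.radians(35))
A=onz(C,a([[623,325]]),zs)[0];B=onz(C,a([[220,257]]),zb)[0]; A2=onz(S,b([[160,208]]),zs)[0];B2=onz(S,b([[550,160]]),zb)[0]
print("sleeve",A.round(4),A2.round(4),"bush",B.round(4),B2.round(4))
E
```

```text
cap top [[ 0.47   -0.3039  0.156 ]] [[ 0.4769 -0.303   0.156 ]]
sleeve [ 0.488  -0.4001  0.1086] [ 0.4925 -0.3981  0.1086] bush [ 0.5211 -0.2196  0.0988] [ 0.5246 -0.2162  0.0988]
```

```bash
python3 - <<'E'
from h import *
C=cam("top")
im=cv2.imread("pics/top0.png")
# overlay model for a few guesses
import itertools
def mk(psi,ox,oy):
    y=np.array([-np.sin(psi),np.cos(psi),0]); h=np.array([-np.cos(psi),-np.sin(psi),0]); 
    z=np.sin(np.radians(35))*h+np.array([0,0,np.cos(np.radians(35))]); x=np.cross(y,z)
    return np.array([x,y,z]).T,np.array([ox,oy,.066])
from scipy.optimize import least_squares
a=lambda l:np.array(l)/5.9+[325,155]; b=lambda l:np.array(l)/4.6+[180,250]; S=cam("scene")
obs=[(C,[0,0,.11],a([[423,350]])[0]),(C,[0,-.092,.052],a([[623,325]])[0]),(C,[0,.092,.040],a([[220,257]])[0]),
(S,[0,0,.11],b([[337,56]])[0]),(S,[0,-.092,.052],b([[160,208]])[0]),(S,[0,.092,.040],b([[550,160]])[0])]
f=lambda v:np.concatenate([proj(c,mk(*v)[0]@np.array(X)+mk(*v)[1])[0]-u for c,X,u in obs])
r=least_squares(f,[-.14,.55,-.31]); print(r.x,r.fun.round(1)); Rr,o=mk(*r.x); print(Rr[:,2])
np.save("rack.npy",r.x)
# tool target: z=-axis, tool x horizontal-ish = away direction
z=-Rr[:,2]
E
```

```text
[-0.14348325  0.5332342  -0.31190047] [-0.4 -0.3 -0.6 -1.  -0.8 -1.  -0.9 -1.6 -0.5 -0.5 -0.8 -0.1]
[-0.56768232  0.08201651  0.81915204]
```

```bash
cat >> h.py <<'E'
def rackf():
    psi,ox,oy=np.load("rack.npy")
    y=np.array([-np.sin(psi),np.cos(psi),0]); h=np.array([-np.cos(psi),-np.sin(psi),0]); a=np.radians(35)
    z=np.sin(a)*h+np.array([0,0,np.cos(a)]); return np.array([np.cross(y,z),y,z]).T,np.array([ox,oy,.066])
def rackgrasp(dist,phi=0):
    Rr,o=rackf(); z=-Rr[:,2]; y=-Rr[:,1]; x=np.cross(y,z)
    return o+Rr[:,2]*dist, Ro.from_matrix(np.array([x,y,z]).T)*Ro.from_rotvec([0,0,phi])
E
python3 - <<'E'
from h import *
p,R=rackgrasp(.25); print(p,R.as_matrix().round(3)); plan(p,R,9)
E
```

```text
[ 0.39131362 -0.29139634  0.27078801] [[ 0.811 -0.143  0.568]
 [-0.117 -0.99  -0.082]
 [ 0.574  0.    -0.819]]
[[-2.31,4.23,0.66,-0.0048,0.0678,0.0153,100.0],[-2.29,4.26,0.52,-0.0047,0.0678,0.0152,100.0],[-2.25,4.3,0.39,-0.0048,0.0678,0.0153,100.0],[-2.21,4.33,0.26,-0.0048,0.0678,0.0153,100.0],[-2.15,4.36,0.14,-0.0047,0.0678,0.0152,100.0],[-2.1,4.39,0.01,-0.0048,0.0678,0.0153,100.0],[-2.02,4.42,-0.11,-0.0048,0.0678,0.0153,100.0],[-1.94,4.46,-0.22,-0.0047,0.0678,0.0152,100.0],[-1.86,4.48,-0.33,-0.0048,0.0678,0.0153,100.0]]
```

{"api": "send_rows", "payload": {
  "motion": [
    [-2.31,4.23,0.66,-0.005,0.068,0.015,100],
    [-2.29,4.26,0.52,-0.005,0.068,0.015,100],
    [-2.25,4.3,0.39,-0.005,0.068,0.015,100],
    [-2.21,4.33,0.26,-0.005,0.068,0.015,100],
    [-2.15,4.36,0.14,-0.005,0.068,0.015,100],
    [-2.1,4.39,0.01,-0.005,0.068,0.015,100],
    [-2.02,4.42,-0.11,-0.005,0.068,0.015,100],
    [-1.94,4.46,-0.22,-0.005,0.068,0.015,100],
    [-1.86,4.48,-0.33,-0.005,0.068,0.015,100],
    [0,0,0,0,0,0,100],
    [0,0,0,0,0,0,100]
  ]
}}

```text
time: 3.88
eef_pos: [0.3917, -0.291, 0.2709]
orientation: [2.946, -0.21, 0.932]
contact_force: [-0.4, -0.4, 0.1]
finger_gap: 0.0919
```

```bash
python3 - <<'E'
from h import *
p,R,s=pose(); print(s["time"],p,R.as_matrix().round(3),s["q"].round(3))
C,im=snap("wrist","w_rack")
for d in arm.find_in("wrist","valve_mid"): print(d["confidence"],C[2].T@(np.array(d["point"])-C[3]))
cv2.imwrite("pics/c_wr.png",cv2.resize(im[60:360,140:540,::-1],None,fx=2,fy=2,interpolation=cv2.INTER_CUBIC))
E
```

```text
3.875 [ 0.39165254 -0.29102756  0.27094458] [[ 0.81  -0.142  0.569]
 [-0.115 -0.99  -0.084]
 [ 0.575  0.002 -0.818]] [-1.135 -0.333  2.206  0.611  0.994  0.308]
0.68 [ 0.35342111 -0.33179586  0.04694635]
0.59 [ 0.4888476  -0.30298698  0.14845779]
```

View pics/c_wr.png

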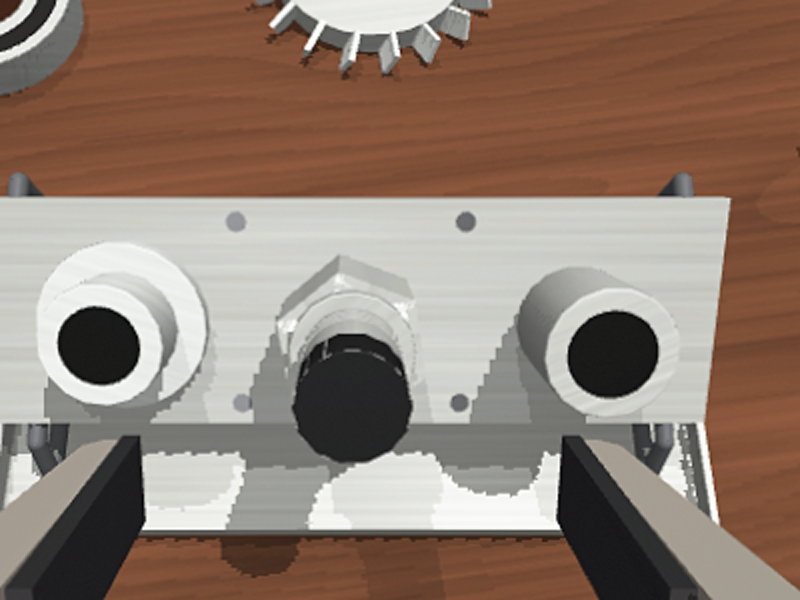

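```bash
python3 - <<'E'
from h import *
im=cv2.imread("pics/w_rack.png")
cv2.imwrite("pics/c_wr2.png",cv2.resize(im[180:300,265:365],None,fx=5,fy=5,interpolation=cv2.INTER_CUBIC))
C=load("w_rack"); Rr,o=rackf()
for n,X in dict(base=[0,0,0],top=[0,0,.11],sl=[0,-.092,.052],bu=[0,.092,.04],c1=[-.047,.15,0],c2=[-.047,-.15,0],c3=[.047,-.15,0],c4=[.047,.15,0]).items(): print(n,proj(C,Rr@X+o).round(1),((proj(C,Rr@X+o)-[140,60])*2).round(0))
E
```

```text
base [[316.5 221.1]] [[353. 322.]]
top [[317.4 263.3]] [[355. 407.]]
sl [[448.5 237.4]] [[617. 355.]]
bu [[190.  232.8]] [[100. 346.]]
c1 [[139. 275.]] [[ -2. 430.]]
c2 [[493.5 275.6]] [[707. 431.]]
c3 [[507.3 163. ]] [[735. 206.]]
c4 [[125.8 162.2]] [[-28. 204.]]
```

View pics/c_wr2.png

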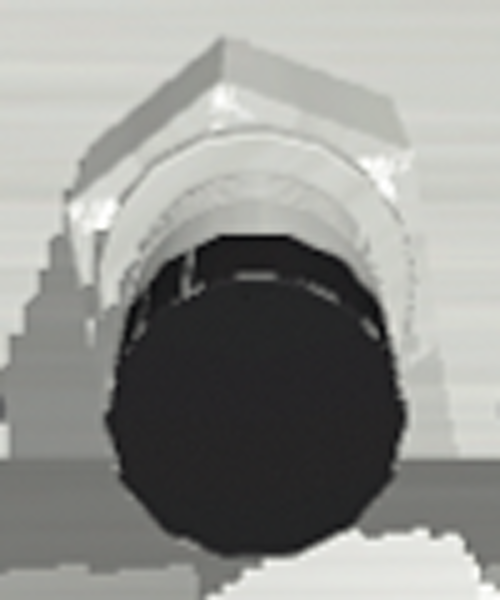

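```bash
python3 - <<'E'
from h import *
from scipy.optimize import least_squares
C=load("w_rack"); Rr,o=rackf()
q=lambda l:np.array(l)/5+[265,180]
r=.025/np.cos(np.pi/6)
cor=q([228,37]); e1=q([390,93]); e2=q([90,155]); cap=q([256,415])
def P(v,X): return proj(C,Rr@(np.array(X)+[v[0],v[1],0])+o)[0]
def hexc(v,k,z=0): a=v[2]+k*np.pi/3; return [r*np.cos(a),r*np.sin(a),z]
def ld(p,a,b):
    d=(b-a)/np.linalg.norm(b-a); w=p-a; return d[0]*w[1]-d[1]*w[0]
def f(v):
    c0=P(v,hexc(v,0)); return np.r_[c0-cor, ld(e1,c0,P(v,hexc(v,-1))), ld(e2,c0,P(v,hexc(v,1))), P(v,[0,0,.11])-cap]
s=least_squares(f,[0,0,0.1]); print(s.x,np.degrees(s.x[2]),s.fun.round(2))
np.save("body.npy",s.x)
im=cv2.imread("pics/w_rack.png"); im=cv2.resize(im[180:300,265:365],None,fx=5,fy=5,interpolation=cv2.INTER_CUBIC)
for z in (0,.045):
    pts=np.array([(P(s.x,hexc(s.x,k,z))-[265,180])*5 for k in range(6)]).astype(int); cv2.polylines(im,[pts],True,(0,0,255) if z==0 else (255,0,0),1)
pts=np.array([(P(s.x,[.017*np.cos(a),.017*np.sin(a),.11])-[265,180])*5 for a in np.linspace(0,6.28,40)]).astype(int); cv2.polylines(im,[pts],True,(0,255,0),1)
cv2.imwrite("pics/c_wr3.png",im)
E
```

```text
[-2.74998185e-04  1.53904853e-04  1.80949405e-01] 10.367637219624196 [-0.65 -0.45 -0.17 -0.91  0.9   0.73]
```

View pics/c_wr3.png

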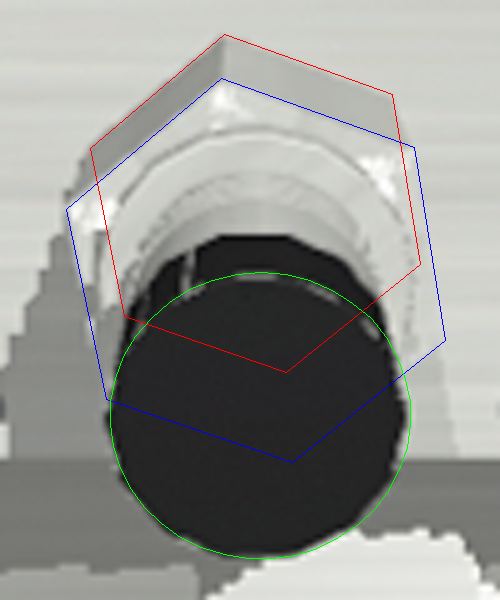

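```bash
python3 - <<'E'
from h import *
p,R=rackgrasp(.143); Rr,o=rackf(); b=np.load("body.npy"); p=p+Rr@[b[0],b[1],0]
plan(p,R,5); p0,R0,_=pose(); print(R0.inv().apply(p-p0))
E
```

```text
[[-0.03,0.03,2.13,0.0,-0.0005,0.0009,100.0],[-0.04,0.02,2.14,0.0,-0.0004,0.0009,100.0],[-0.03,0.03,2.13,0.0,-0.0005,0.001,100.0],[-0.03,0.02,2.13,0.0,-0.0005,0.0009,100.0],[-0.03,0.03,2.14,0.0,-0.0004,0.0009,100.0]]
[-0.00170476  0.0012754   0.10667828]
```

{"api": "send_rows", "payload": {
  "motion": [
    [-0.03,0.03,2.13,0,0,0.001,100],
    [-0.04,0.02,2.13,0,0,0.001,100],
    [-0.03,0.03,2.13,0,-0.001,0.001,100],
    [-0.03,0.02,2.13,0,0,0.001,100],
    [-0.03,0.03,2.14,0,-0.001,0.001,100],
    [0,0,0,0,0,0,100],
    [0,0,0,0,0,0,40]
  ]
}}

```text
time: 4.85
eef_pos: [0.4519, -0.3003, 0.1835]
orientation: [2.948, -0.212, 0.931]
contact_force: [0.6, 0.2, 0.3]
finger_gap: 0.0841
```

```bash
python3 - <<'E'
from h import *
p,R,s=pose(); print(s["time"],p,s["contact_force"],s["finger_gap"])
C,im=snap("wrist","w_gr")
E
```

```text
4.85 [ 0.45191123 -0.30030455  0.18347669] [0.64219268 0.22487306 0.2740308 ] 0.08408416376566978
```

View pics/w_gr.png

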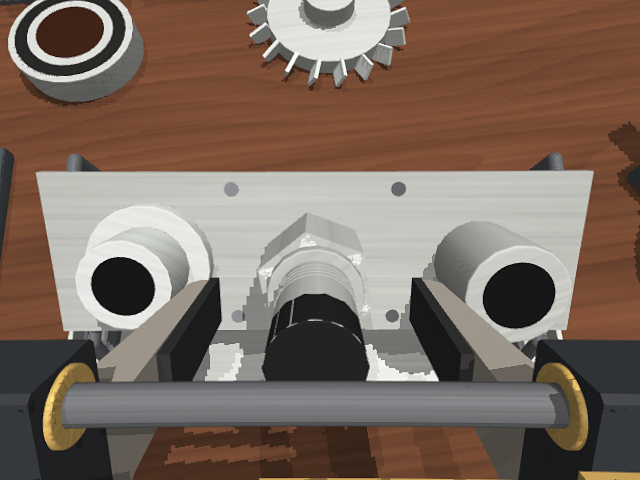

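The body stands centred between the fingers (neck at about 315,330; finger pads at 215 and 415). I'll close the gripper now.

{"api": "send_rows", "payload": {
  "motion": [
    [0,0,0,0,0,0,0],
    [0,0,0,0,0,0,0],
    [0,0,0,0,0,0,0],
    [0,0,0,0,0,0,0],
    [0,0,0,0,0,0,0],
    [0,0,0,0,0,0,0]
  ]
}}

```text
time: 5.65
eef_pos: [0.4514, -0.3008, 0.1827]
orientation: [2.948, -0.215, 0.93]
contact_force: [-0.6, 2.0, 0.7]
finger_gap: 0.034
```

```bash
python3 - <<'E'
from h import *
p,R,s=pose(); print(s["time"],p,R.inv().apply(s["contact_force"]),s["finger_gap"])
C,im=snap("wrist","w_gr2"); 
cv2.imwrite("pics/c_wgr2.png",cv2.resize(im[190:400,220:420,::-1],None,fx=2.8,fy=2.8))
E
```

```text
5.65 [ 0.45143113 -0.30077561  0.18270187] [-0.34614956 -1.83787889 -1.10013288] 0.03402116554617186
```

View pics/c_wgr2.png

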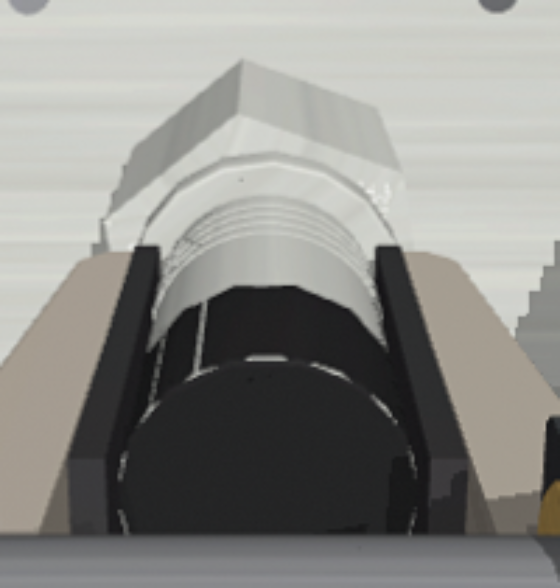

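{"api": "send_rows", "payload": {
  "motion": [
    [0.05,0,-0.3,0,0,0,0],
    [0.05,0,-0.5,0,0,0,0],
    [0,0,-0.8,0,0,0,0],
    [0,0,-1,0,0,0,0],
    [0,0,-1.2,0,0,0,0],
    [0,0,-1.2,0,0,0,0],
    [0,0,-1,0,0,0,0]
  ]
}}

```text
time: 6.58
eef_pos: [0.4177, -0.296, 0.2333]
orientation: [2.947, -0.215, 0.93]
contact_force: [-0.9, -0.1, -4.4]
finger_gap: 0.0338
```

```bash
python3 - <<'E'
from h import *
p,R,s=pose(); print(s["time"],p,s["contact_force"],s["torque"],s["finger_gap"],s["q"])
C,im=snap("wrist","w_l")
C2,im2=snap("scene","s_l")
cv2.imwrite("pics/c_l.png",np.hstack([cv2.resize(im[150:400,200:440,::-1],(400,417)),cv2.resize(im2[200:380,160:330,::-1],(394,417))]))
E
```

```text
6.575 [ 0.41765337 -0.29604193  0.23326417] [-0.91597195 -0.11825705 -4.41558959] [ 0.11484539  0.83359445 -0.00978891] 0.03375080945874139 [-1.07770626 -0.2050137   2.1859977   0.64354415  0.87611525  0.28879667]
```

View pics/c_l.png

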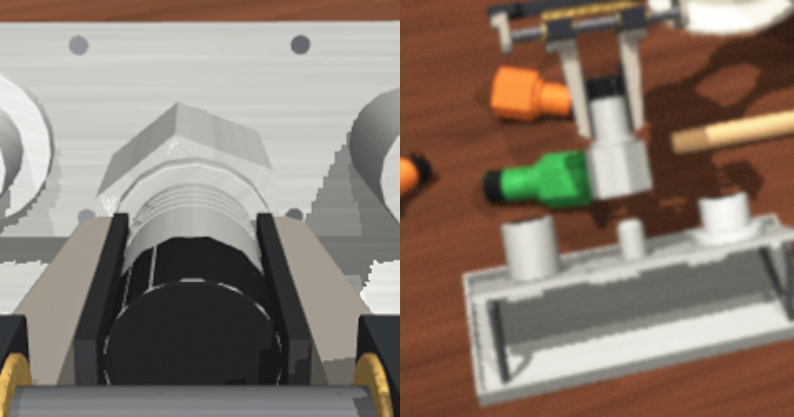

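```bash
python3 - <<'E'
from h import *
p,R,s=pose(); d=R.inv().apply([0,0,.08])*100; print(d/2)
plan(np.array([.611,.013,.30]),down(np.radians(-11.3)),9,p0=p+R.apply(np.round(d/2,2)*2/100),R0=R,grip=0)
E
```

```text
[ 2.29989093  0.00470063 -3.27268691]
[[1.24,-3.71,1.05,-0.0016,-0.0681,0.0056,0.0],[1.29,-3.73,0.97,-0.0016,-0.068,0.0055,0.0],[1.33,-3.73,0.86,-0.0017,-0.0681,0.0056,0.0],[1.37,-3.74,0.77,-0.0016,-0.068,0.0055,0.0],[1.39,-3.75,0.67,-0.0016,-0.0681,0.0056,0.0],[1.41,-3.76,0.57,-0.0016,-0.068,0.0055,0.0],[1.43,-3.76,0.46,-0.0016,-0.0681,0.0056,0.0],[1.44,-3.78,0.36,-0.0016,-0.068,0.0055,0.0],[1.44,-3.78,0.26,-0.0017,-0.0681,0.0056,0.0]]
```

{"api": "send_rows", "payload": {
  "motion": [
    [2.3,0,-3.27,0,0,0,0],
    [2.3,0,-3.27,0,0,0,0],
    [1.24,-3.71,1.05,-0.0016,-0.068,0.0056,0],
    [1.29,-3.73,0.97,-0.0016,-0.068,0.0056,0],
    [1.33,-3.73,0.86,-0.0016,-0.068,0.0056,0],
    [1.37,-3.74,0.77,-0.0016,-0.068,0.0056,0],
    [1.39,-3.75,0.67,-0.0016,-0.068,0.0056,0],
    [1.41,-3.76,0.57,-0.0016,-0.068,0.0056,0],
    [1.43,-3.76,0.46,-0.0016,-0.068,0.0056,0],
    [1.44,-3.78,0.36,-0.0016,-0.068,0.0056,0],
    [1.44,-3.78,0.26,-0.0016,-0.068,0.0056,0]
  ]
}}

```text
time: 8.05
eef_pos: [0.612, 0.0152, 0.2987]
orientation: [-3.123, 0.309, 0.004]
contact_force: [0.7, -1.2, -4.7]
finger_gap: 0.0335
```

{"api": "send_rows", "payload": {
  "motion": [
    [0,0,0,0,0,0,0],
    [0,0,0,0,0,0,0]
  ]
}}

```text
time: 8.3
eef_pos: [0.6111, 0.0134, 0.2985]
orientation: [-3.124, 0.308, 0.002]
contact_force: [-0.1, 0.7, -4.1]
finger_gap: 0.0339
```

```bash
python3 - <<'E'
from h import *
p,R,s=pose(); print(s["time"],p,R.as_matrix().round(4),s["contact_force"],s["torque"],s["finger_gap"],s["q"])
C,im=snap("wrist","w_v2")
C2,im2=snap("scene","s_v2")
cv2.imwrite("pics/c_v2.png",cv2.resize(im[150:400,200:440,::-1],None,fx=2.4,fy=2.4,interpolation=cv2.INTER_CUBIC))
cv2.imwrite("pics/c_sv2.png",cv2.resize(im2[140:340,330:500,::-1],None,fx=3,fy=3,interpolation=cv2.INTER_CUBIC))
E
```

```text
8.3 [0.61108374 0.01340191 0.29852164] [[ 0.9807 -0.1955 -0.001 ]
 [-0.1955 -0.9807  0.0026]
 [-0.0015 -0.0024 -1.    ]] [-0.10221066  0.68674232 -4.05908255] [ 0.043979    0.00300844 -0.0584863 ] 0.03387520855700348 [-0.1764584   0.25455825  1.49402828  0.0024566   1.39449359  1.59069752]
```

View pics/w_v2.png

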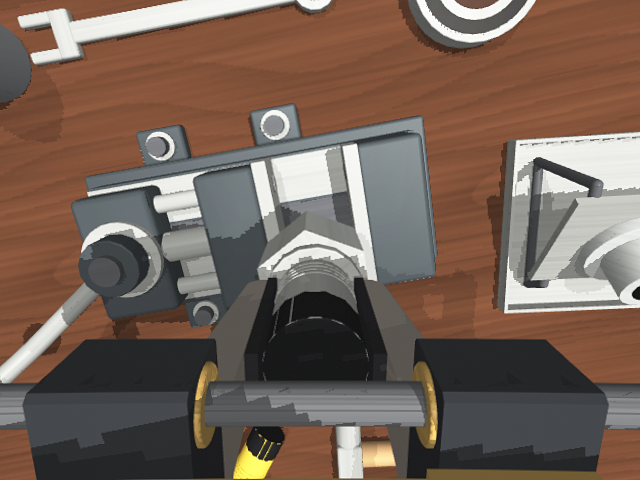

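View pics/c_v2.png

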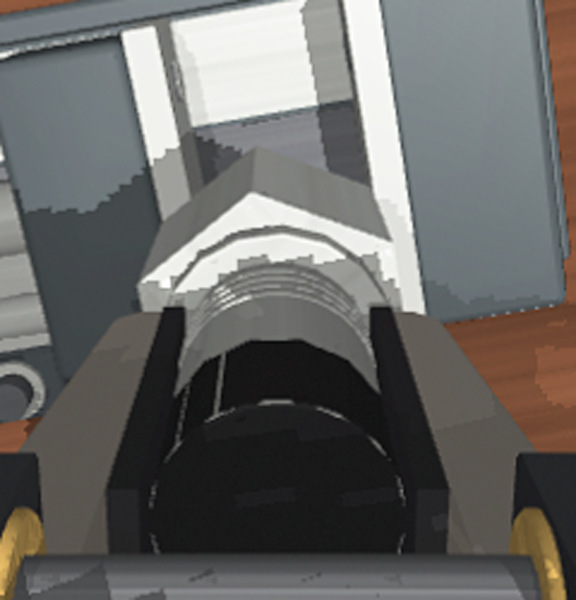

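View pics/c_sv2.png

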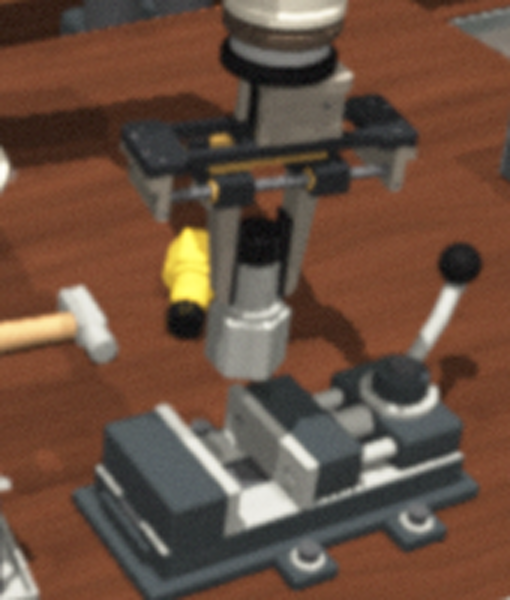

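```bash
cat > fit.py <<'E'
from h import *
from scipy.optimize import least_squares
def fit(name,obs,prior=(0,0,.143,0,0,.34)):
    C0=arm.calibration("wrist"); K=np.array(C0["camera_matrix"]); M=np.array(C0["mount"]); Rc=M[:3,:3].T; C=(K,C0["k1"],Rc,-Rc@M[:3,3])
    r=.025/np.cos(np.pi/6)
    def P(v,k,z): # body: axis opposite tool z ; angles about tool z
        Rb=Ro.from_rotvec([v[3],v[4],0]).as_matrix(); a=v[5]+k*np.pi/3
        X=[r*np.cos(a),r*np.sin(a),.143-z-.07] if k is not None else [0,0,.073-z]
        X=Rb@np.array(X)+[v[0],v[1],v[2]-.073]; return proj(C,X)[0]   # pivot at pinch
    return C,P
E
python3 - <<'E'
from fit import *
C0=arm.calibration("wrist"); K=np.array(C0["camera_matrix"]); M=np.array(C0["mount"]); Rc=M[:3,:3].T; C=(K,C0["k1"],Rc,-Rc@M[:3,3])
r=.025/np.cos(np.pi/6)
def X(v,k,z):
    Rb=Ro.from_rotvec([v[3],v[4],0]).as_matrix(); a=v[5]+k*np.pi/3
    return Rb@np.array([r*np.cos(a),r*np.sin(a),.073-z])+[v[0],v[1],.07+v[2]]
P=lambda v,k,z:proj(C,X(v,k,z))[0]
o=lambda l:np.array(l)/2.4+[200,150]
# tool frame: k=0 corner near tool +x; +tool y = image right
obs=[(0,0,(258,147)),(1,0,(387,208)),(0,.045,(252,193)),(1,.045,(391,240)),(-1,.045,(140,285))]
f=lambda v:np.r_[np.concatenate([P(v,k,z)-o(u) for k,z,u in obs]),(v[0])/.001,v[1]/.001,v[2]/.001,v[3]/.01,v[4]/.05]
for ob in (obs,obs[:1]+obs[2:]):
    obs=ob; s=least_squares(f,[0,0,0,0,0,-.18]); print(s.x.round(4),"yaw deg",np.degrees(s.x[5]).round(2),s.fun.round(2))
im=cv2.imread("pics/c_v2.png")
for z in (0,.045):
    pts=np.array([(P(s.x,k,z)-[200,150])*2.4 for k in range(6)]).astype(int); cv2.polylines(im,[pts],True,(0,0,255),1)
W=load("w_v2")
for l in ([[345,0],[424,310]],[[383,0],[424,310]],[[160,25],[190,180]],[[155,27],[205,190]]): 
    e=onz(W,o(l),.082); print(e.round(4),np.degrees(np.arctan2(e[0,1]-e[1,1],e[0,0]-e[1,0])).round(2))
cv2.imwrite("pics/c_v2f.png",im)
E
```

```text
[ 0.0014 -0.001   0.0002 -0.0188 -0.0487 -0.1643] yaw deg -9.41 [ 1.6   3.28 -4.12 -4.12  0.84 -0.5   2.16  2.   -0.51 -0.17  1.44 -1.05
  0.18 -1.88 -0.97]
[ 0.0005 -0.0005  0.0009 -0.0031 -0.0072 -0.1848] yaw deg -10.59 [-0.53 -0.08 -0.22 -0.53  1.54  0.37 -0.68  0.56  0.47 -0.48  0.94 -0.31
 -0.14]
[[ 0.6639 -0.0162  0.082 ]
 [ 0.5635 -0.0237  0.082 ]] 4.32
[[ 0.6617 -0.0271  0.082 ]
 [ 0.5635 -0.0237  0.082 ]] -1.97
[[0.6674 0.0388 0.082 ]
 [0.6197 0.0404 0.082 ]] -1.88
[[0.6671 0.0404 0.082 ]
 [0.6157 0.0365 0.082 ]] 4.32
```

View pics/c_v2f.png

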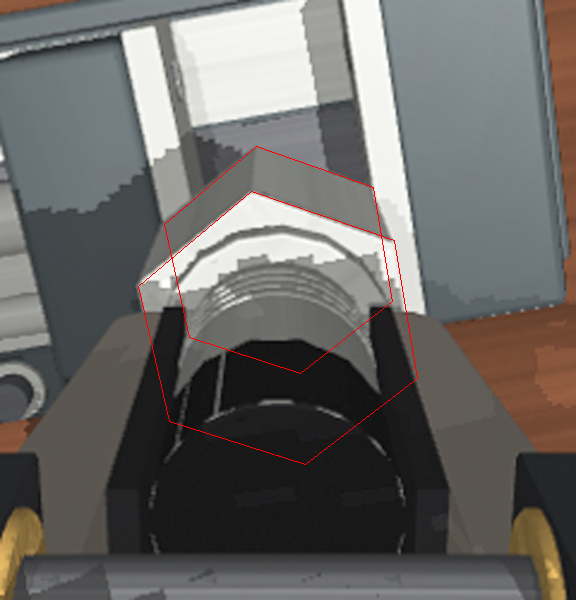

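{"api": "send_rows", "payload": {
  "motion": [
    [0.01,0.04,2,0,0,0.005,0],
    [0.01,0.04,2,0,0,0.005,0],
    [0,0,2,0,0,0,0],
    [0,0,0.2,0,0,0,0],
    [0,0,0,0,0,0,0]
  ]
}}

```text
time: 9.02
eef_pos: [0.6113, 0.0128, 0.2371]
orientation: [-3.123, 0.324, 0.001]
contact_force: [-0.2, 0.7, -5.3]
finger_gap: 0.0338
```

```bash
python3 - <<'E'
from h import *
p,R,s=pose(); print(s["time"],p,R.as_matrix().round(4),s["contact_force"])
C,im=snap("wrist","w_v3")
C2,im2=snap("scene","s_v3"); C3,im3=snap("top","t_v3")
f=lambda a:cv2.resize(a[:,:,::-1],None,fx=3,fy=3,interpolation=cv2.INTER_CUBIC)
cv2.imwrite("pics/c_v3.png",f(im[130:330,200:440]))
cv2.imwrite("pics/c_sv3.png",f(im2[180:340,340:500]))
E
```

```text
9.025 [0.61127626 0.01275778 0.23707378] [[ 9.787e-01 -2.054e-01 -6.000e-04]
 [-2.054e-01 -9.787e-01  2.300e-03]
 [-1.000e-03 -2.200e-03 -1.000e+00]] [-0.16365761  0.7309553  -5.30748182]
```

View pics/c_v3.png

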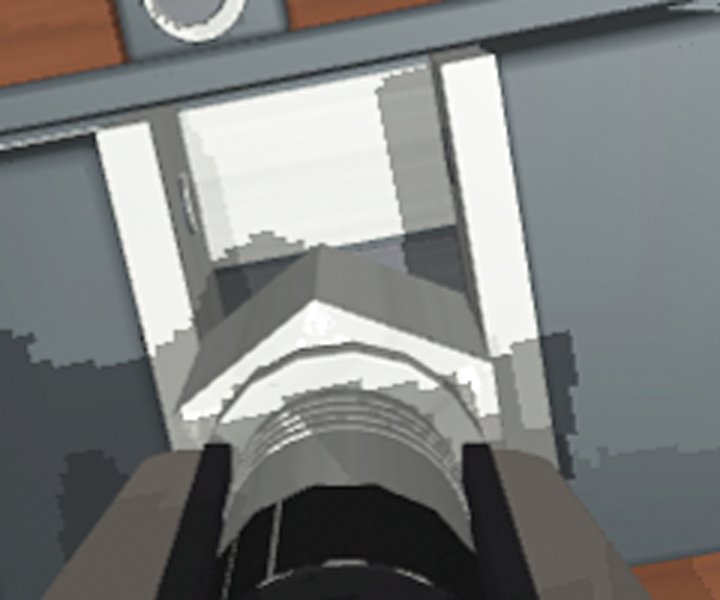

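View pics/c_sv3.png

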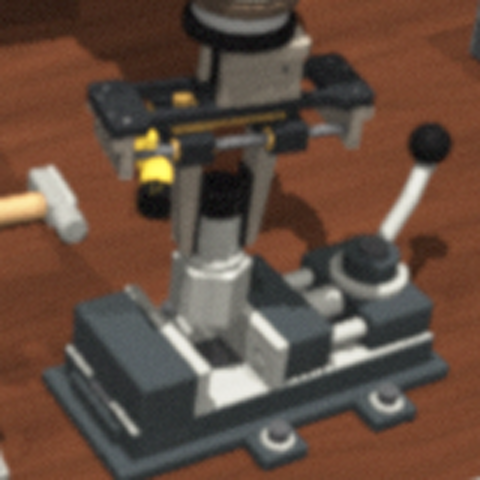

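```bash
python3 - <<'E'
from h import *
W=load("w_v3"); o=lambda l:np.array(l)/3+[200,130]
for l in ([[150,122],[191,330]],[[443,62],[487,320]]):
    e=onz(W,o(l),.082); d=e[0]-e[1]; print(e.round(4),np.degrees(np.arctan2(d[1],d[0])).round(2)," y at .611:",(e[1,1]+(0.611-e[1,0])*d[1]/d[0]).round(4))
E
```

```text
[[0.6675 0.0402 0.082 ]
 [0.6262 0.0423 0.082 ]] -2.92  y at .611: 0.043
[[ 0.667  -0.0162  0.082 ]
 [ 0.6162 -0.0155  0.082 ]] -0.78  y at .611: -0.0154
```

{"api": "send_rows", "payload": {
  "motion": [
    [0,0,1.2,0,0,0,0],
    [0,0,1.2,0,0,0,0],
    [0,0,1.2,0,0,0,0],
    [0,0,1,0,0,0,0],
    [0,0,0.2,0,0,0,0],
    [0,0,0,0,0,0,0]
  ]
}}

```text
time: 9.93
eef_pos: [0.6112, 0.0129, 0.1892]
orientation: [-3.123, 0.324, 0.001]
contact_force: [1.0, 0.0, -5.3]
finger_gap: 0.0336
```

{"api": "send_rows", "payload": {
  "motion": [
    [0,0,0.1,0,0,0,0],
    [0,0,0.1,0,0,0,0]
  ]
}}

```text
time: 10.18
eef_pos: [0.6114, 0.0128, 0.1876]
orientation: [-3.123, 0.324, -0.0]
contact_force: [0.3, -0.2, -6.0]
finger_gap: 0.0334
```

{"api": "send_rows", "payload": {
  "motion": [
    [0,0,0.1,0,0,0,0],
    [0,0,0.1,0,0,0,0]
  ]
}}

```text
time: 10.42
eef_pos: [0.6112, 0.0129, 0.1852]
orientation: [-3.123, 0.324, 0.001]
contact_force: [0.5, 0.9, 2.0]
finger_gap: 0.0334
```

{"api": "send_rows", "payload": {
  "motion": [
    [0,0,0.1,0,0,0,0],
    [0,0,0.05,0,0,0,0]
  ]
}}

```text
time: 10.68
eef_pos: [0.6117, 0.0128, 0.185]
orientation: [-3.123, 0.324, -0.001]
contact_force: [-2.3, -0.0, 6.6]
finger_gap: 0.0334
```

{"api": "send_rows", "payload": {
  "motion": [
    [0,0,-0.1,0,0,0,0],
    [0,0,0,0,0,0,0]
  ]
}}

```text
time: 10.92
eef_pos: [0.6116, 0.0128, 0.1851]
orientation: [-3.123, 0.324, -0.001]
contact_force: [0.1, -0.1, 2.0]
finger_gap: 0.0335
```

```bash
python3 - <<'E'
from h import *
p,R,s=pose(); print(s["time"],p,s["contact_force"])
C,im=snap("wrist","w_v4")
C2,im2=snap("scene","s_v4")
f=lambda a:cv2.resize(a[:,:,::-1],None,fx=3,fy=3,interpolation=cv2.INTER_CUBIC)
cv2.imwrite("pics/c_v4.png",f(im[130:330,200:440]))
cv2.imwrite("pics/c_sv4.png",f(im2[180:340,340:500]))
E
```

```text
10.925 [0.61159542 0.01281058 0.18513432] [ 0.09942189 -0.12317004  2.01501695]
```

View pics/c_v4.png

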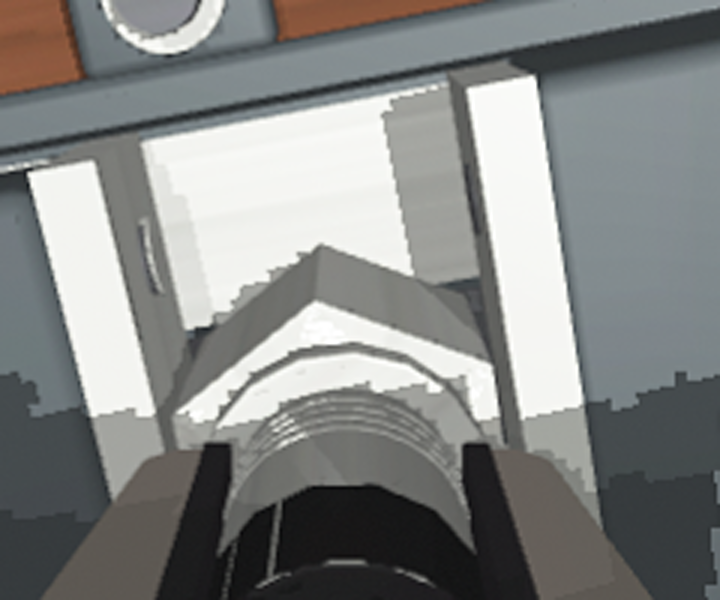

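View pics/c_sv4.png

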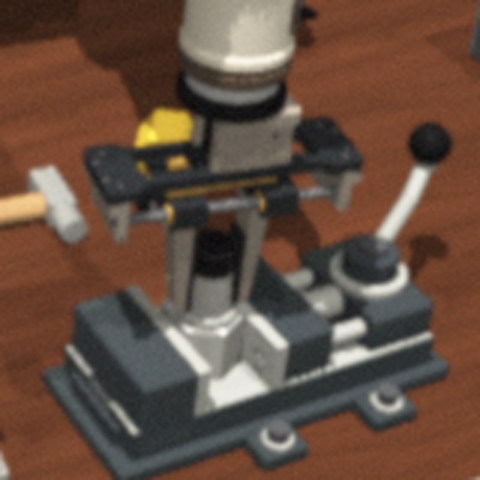

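{"api": "send_rows", "payload": {
  "motion": [
    [0,0,0,0,0,0,60],
    [0,0,0,0,0,0,70],
    [0,0,0,0,0,0,70],
    [0,0,0,0,0,0,70]
  ]
}}

```text
time: 11.52
eef_pos: [0.6111, 0.0129, 0.1845]
orientation: [-3.123, 0.324, 0.002]
contact_force: [-0.4, -0.4, 0.9]
finger_gap: 0.0643
```

{"api": "send_rows", "payload": {
  "motion": [
    [0,0,-1,0,0,0,70],
    [0,0,-2.5,0,0,0,80],
    [0,0,-4,0,0,0,100],
    [0,0,-4,0,0,0,100]
  ]
}}

```text
time: 12.02
eef_pos: [0.6111, 0.0127, 0.3015]
orientation: [-3.123, 0.324, 0.001]
contact_force: [0.5, -0.7, -0.4]
finger_gap: 0.0908
```

```bash
python3 - <<'E'
from h import *
p,R,s=pose(); print(s["time"],p,s["contact_force"],s["finger_gap"])
C,im=snap("wrist","w_v5")
plan(np.array([.543,.275,.29]),down(np.radians(-30)),6)
E
```

```text
12.025 [0.61113171 0.01265435 0.30150701] [ 0.48342165 -0.73628434 -0.3746581 ] 0.09084514940600939
[[-2.05,-4.04,0.3,-0.0007,-0.0016,0.0528,100.0],[-2.26,-3.93,0.29,-0.0006,-0.0015,0.0528,100.0],[-2.46,-3.81,0.3,-0.0007,-0.0016,0.0528,100.0],[-2.66,-3.67,0.3,-0.0007,-0.0016,0.0528,100.0],[-2.85,-3.52,0.3,-0.0006,-0.0015,0.0528,100.0],[-3.04,-3.37,0.31,-0.0007,-0.0016,0.0529,100.0]]
```

View pics/w_v5.png

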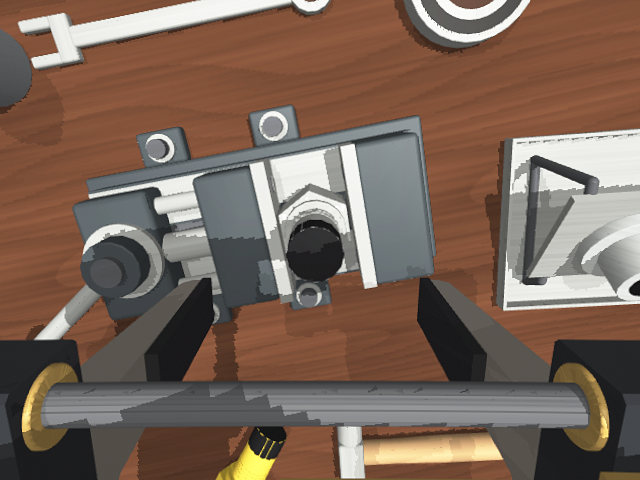

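The body stands upright between the jaws (cap at about 315,250), with its flats along the jaw faces. Next is the knob.

{"api": "send_rows", "payload": {
  "motion": [
    [-2.05,-4.04,0.3,0,-0.0015,0.053,100],
    [-2.26,-3.93,0.29,0,-0.0015,0.053,100],
    [-2.46,-3.81,0.3,0,-0.0015,0.053,100],
    [-2.66,-3.67,0.3,0,-0.0015,0.053,100],
    [-2.85,-3.52,0.3,0,-0.0015,0.053,100],
    [-3.04,-3.37,0.31,0,-0.0015,0.053,100],
    [0,0,0,0,0,0,100]
  ]
}}

```text
time: 12.95
eef_pos: [0.5396, 0.278, 0.2829]
orientation: [-3.032, 0.808, 0.016]
contact_force: [0.8, -0.9, -0.5]
finger_gap: 0.0918
```

```bash
python3 - <<'E'
from h import *
p,R,s=pose(); print(s["time"],p,R.as_matrix().round(3),s["q"].round(2))
C,im=snap("wrist","w_k")
print(proj(C,[.543,.275,.126]))
plan(np.array([.543,.275,.196]),down(np.radians(-30)),5)
E
```

```text
12.95 [0.53962181 0.27798995 0.28291124] [[ 0.867 -0.498 -0.009]
 [-0.498 -0.867  0.006]
 [-0.011 -0.001 -1.   ]] [0.27 0.26 1.52 0.01 1.37 2.36]
[[318.43275912 242.87229663]]
[[0.08,-0.0,1.74,-0.0001,0.002,0.0003,100.0],[0.07,-0.0,1.74,-0.0,0.002,0.0003,100.0],[0.07,-0.0,1.74,-0.0001,0.002,0.0003,100.0],[0.07,-0.01,1.74,-0.0,0.002,0.0003,100.0],[0.06,0.0,1.74,-0.0001,0.002,0.0003,100.0]]
```

View pics/w_k.png

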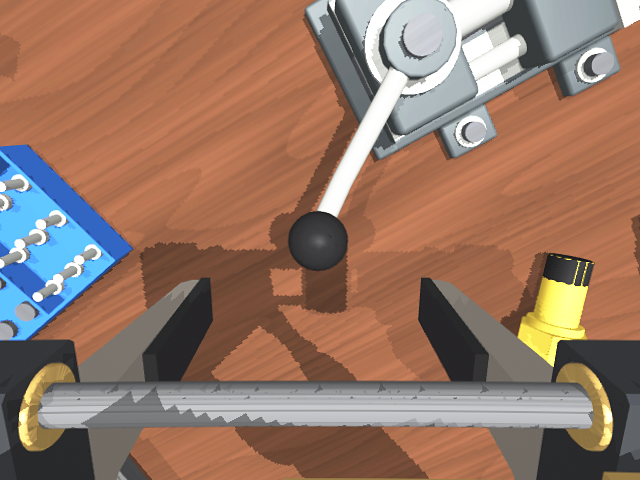

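{"api": "send_rows", "payload": {
  "motion": [
    [0.08,0,1.74,0,0.002,0,100],
    [0.07,0,1.74,0,0.002,0,100],
    [0.07,0,1.74,0,0.002,0,100],
    [0.07,0,1.74,0,0.002,0,100],
    [0.06,0,1.74,0,0.002,0,80],
    [0,0,0,0,0,0,50],
    [0,0,0,0,0,0,30]
  ]
}}

```text
time: 13.88
eef_pos: [0.5437, 0.2741, 0.1963]
orientation: [-3.033, 0.815, -0.0]
contact_force: [0.2, -0.4, 0.8]
finger_gap: 0.064
```

{"api": "send_rows", "payload": {
  "motion": [
    [0,0,0,0,0,0,0],
    [0,0,0,0,0,0,0],
    [0,0,0,0,0,0,0],
    [0,0,0,0,0,0,0]
  ]
}}

```text
time: 14.38
eef_pos: [0.5435, 0.2741, 0.1962]
orientation: [-3.033, 0.815, -0.0]
contact_force: [0.1, -0.1, 2.0]
finger_gap: 0.0345
```

```bash
python3 - <<'E'
from h import *
p,R,s=pose(); print(s["time"],p,R.as_matrix().round(3),s["contact_force"],s["finger_gap"])
snap("wrist","w_k2")
h=np.array([.613,.165]); v=p[:2]-h; print(np.linalg.norm(v),np.degrees(np.arctan2(v[1],v[0])))
E
```

```text
14.375 [0.54349149 0.2740989  0.19618602] [[ 0.865 -0.501  0.   ]
 [-0.501 -0.865  0.001]
 [-0.    -0.001 -1.   ]] [ 0.05360899 -0.12456985  2.01923288] 0.03454161858577796
0.12935997273810887 122.50181179722934
```

View pics/w_k2.png

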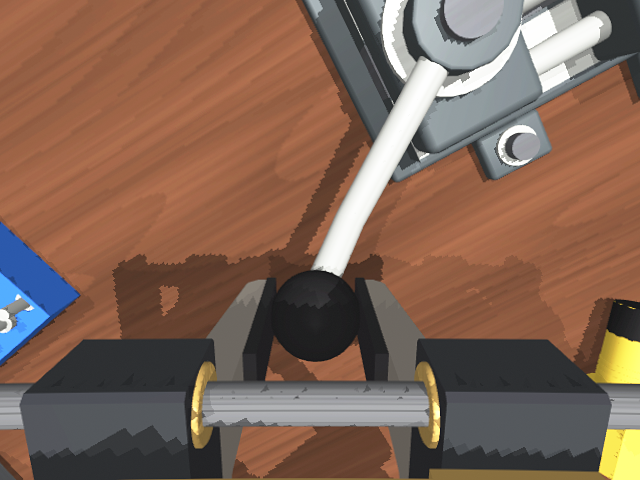

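```bash
python3 - <<'E'
from h import *
C=load("w_k2"); p,R,s=pose(); e=onz(C,[[315.5,316]],.126)[0]; print(e, R.inv().apply(e-p))
k=e[:2]; h=np.array([.613,.165]); v=k-h; print(np.linalg.norm(v),np.degrees(np.arctan2(v[1],v[0])))
# arc plan: rows of 0.06 rad about hinge
th0=np.arctan2(v[1],v[0]); r=.130
k0=k
for i in range(1,15):
    th=th0+.06*i; kn=h+r*np.array([np.cos(th),np.sin(th)])
    d=R.inv().apply(np.r_[kn-k0,0])*100; k0=kn; print(i,round(.06*i,2),d.round(2).tolist(),kn.round(3))
E
```

```text
[0.54378642 0.27494944 0.126     ] [-0.00021426 -0.00080464  0.07021852]
0.12992074299383427 122.19056772656118
1 0.06 [-0.35, 0.7, -0.0] [0.537 0.271]
2 0.12 [-0.3, 0.72, -0.0] [0.531 0.266]
3 0.18 [-0.26, 0.74, -0.0] [0.525 0.261]
4 0.24 [-0.21, 0.75, -0.0] [0.52  0.255]
5 0.3 [-0.17, 0.76, -0.0] [0.514 0.25 ]
6 0.36 [-0.12, 0.77, -0.0] [0.509 0.244]
7 0.42 [-0.07, 0.78, -0.0] [0.505 0.237]
8 0.48 [-0.03, 0.78, -0.0] [0.501 0.231]
9 0.54 [0.02, 0.78, -0.0] [0.497 0.224]
10 0.6 [0.07, 0.78, -0.0] [0.494 0.217]
11 0.66 [0.11, 0.77, -0.0] [0.491 0.209]
12 0.72 [0.16, 0.76, -0.0] [0.488 0.202]
13 0.78 [0.2, 0.75, -0.0] [0.486 0.195]
14 0.84 [0.25, 0.74, -0.0] [0.485 0.187]
```

{"api": "send_rows", "payload": {
  "motion": [
    [-0.35,0.7,0,0,0,0,0],
    [-0.3,0.72,0,0,0,0,0],
    [-0.26,0.74,0,0,0,0,0],
    [-0.21,0.75,0,0,0,0,0],
    [-0.17,0.76,0,0,0,0,0],
    [-0.12,0.77,0,0,0,0,0],
    [-0.07,0.78,0,0,0,0,0],
    [-0.03,0.78,0,0,0,0,0]
  ]
}}

```text
time: 15.42
eef_pos: [0.4996, 0.2318, 0.1963]
orientation: [-3.03, 0.811, 0.001]
contact_force: [-2.0, 10.4, 2.0]
finger_gap: 0.0344
```

```bash
python3 - <<'E'
from h import *
p,R,s=pose(); f=R.inv().apply(s["contact_force"]); print(s["time"],p,f.round(2),s["finger_gap"])
h=np.array([.613,.165]); v=p[:2]-h; print(np.linalg.norm(v),np.degrees(np.arctan2(v[1],v[0])))
C,im=snap("wrist","w_k3"); C,im2=snap("scene","s_k3")
f=lambda a:cv2.resize(a[:,:,::-1],(400,400),interpolation=cv2.INTER_CUBIC)
cv2.imwrite("pics/c_k3.png",np.hstack([cv2.resize(im[:,:,::-1],(400,300)),f(im2[180:340,340:500])[:300]]))
E
```

```text
15.425 [0.49958117 0.23175901 0.19627102] [-6.98 -8.02 -1.96] 0.03444726312446265
0.13160774003389233 149.5186757284538
```

View pics/c_k3.png

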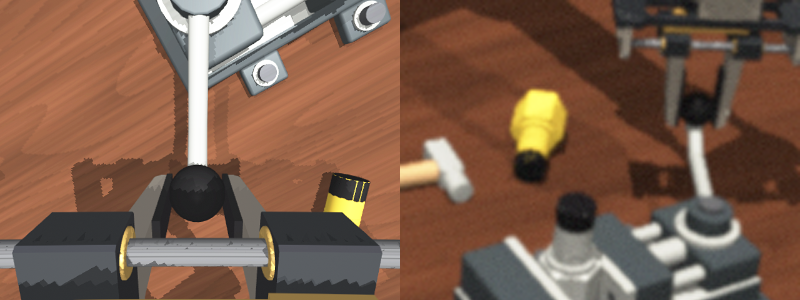

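{"api": "send_rows", "payload": {
  "motion": [
    [-0.1,0.4,0,0,0,0,0],
    [-0.05,0.4,0,0,0,0,0],
    [0,0,0,0,0,0,0]
  ]
}}

```text
time: 15.9
eef_pos: [0.4945, 0.2249, 0.1963]
orientation: [-3.031, 0.812, 0.001]
contact_force: [-1.3, 6.7, 1.9]
finger_gap: 0.0342
```

```bash
cat > st.py <<'E'
from h import *
p,R,s=pose(); F=R.inv().apply(s["contact_force"]); print(s["time"],p,F.round(2),s["finger_gap"])
h=np.array([.613,.165]); v=p[:2]-h; th=np.arctan2(v[1],v[0]); t=np.array([-np.sin(th),np.cos(th),0]); print(np.linalg.norm(v),np.degrees(th), "Ftan",s["contact_force"]@t,"Frad",s["contact_force"][:2]@v/.13)
E
python3 st.py
```

```text
15.9 [0.49448877 0.22491604 0.19630269] [-4.52 -5.16 -1.91] 0.0341628503017331
0.13279625403111284 153.1800850949209 Ftan -5.394266558040295 Frad 4.317145379184961
```

{"api": "send_rows", "payload": {
  "motion": [
    [-0.1,0.6,0,0,0,0,0],
    [-0.03,0.6,0,0,0,0,0],
    [0.0,0.5,0,0,0,0,0],
    [0,0,0,0,0,0,0]
  ]
}}

```text
time: 16.4
eef_pos: [0.4854, 0.2101, 0.1963]
orientation: [-3.032, 0.813, -0.001]
contact_force: [1.8, 4.7, 1.2]
finger_gap: 0.0346
```

```bash
python3 st.py
```

```text
16.4 [0.48538715 0.21010788 0.19631005] [-0.76 -5.01 -1.2 ] 0.034585013783094816
0.13535051226642075 160.5328029909673 Ftan -5.061102140716217 Frad -0.17610909611538197
```

```bash
python3 - <<'E'
from h import *
C,im=snap("wrist","w_k4")
cv2.imwrite("pics/c_k4.png",im[:,:,::-1])
E
```

```text
(no output)
```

View pics/c_k4.png

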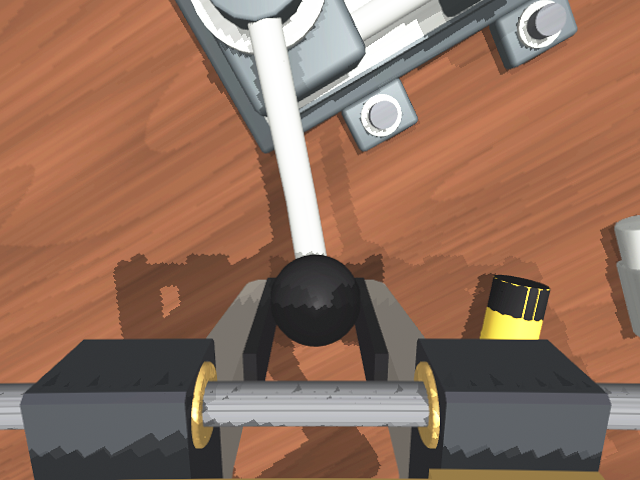

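{"api": "send_rows", "payload": {
  "motion": [
    [0.15,0.4,0,0,0,0,0],
    [0.15,0.4,0,0,0,0,0],
    [0,0,0,0,0,0,0]
  ]
}}

```text
time: 16.82
eef_pos: [0.4832, 0.2024, 0.1963]
orientation: [-3.031, 0.812, 0.003]
contact_force: [-1.5, 8.5, 4.4]
finger_gap: 0.0344
```

```bash
python3 st.py
```

```text
16.825 [0.48324303 0.20238106 0.19632466] [-5.59 -6.62 -4.33] 0.03444884433147581
0.13503412105295454 163.92909146777103 Ftan -7.759870653234328 Frad 3.9731891060428053
```

{"api": "send_rows", "payload": {
  "motion": [
    [0.05,0.3,0,0,0,0,0],
    [0.05,0.3,0,0,0,0,0],
    [0,0,0,0,0,0,0]
  ]
}}

```text
time: 17.2
eef_pos: [0.4816, 0.1986, 0.1963]
orientation: [-3.026, 0.812, 0.001]
contact_force: [0.6, 17.0, 1.0]
finger_gap: 0.0344
```

```bash
python3 st.py
```

```text
17.2 [0.48156672 0.19857186 0.19634515] [ -7.98 -15.08  -0.88] 0.03435614085961267
0.13565315257379104 165.671377964279 Ftan -16.66662959952923 Frad 3.7591100002641755
```

```bash
python3 - <<'E'
from h import *
C,im=snap("wrist","w_k5"); C2,im2=snap("scene","s_k5"); T,im3=snap("top","t_k5")
f=lambda a:cv2.resize(a[:,:,::-1],(390,390),interpolation=cv2.INTER_CUBIC)
cv2.imwrite("pics/c_k5.png",np.hstack([f(im2[210:340,350:480]),f(im3[110:240,200:330])]))
p,R,s=pose(); print(s["contact_force"],s["time"])
E
```

```text
[ 0.70043324 17.77439069 -0.21416734] 17.35
```

View pics/c_k5.png

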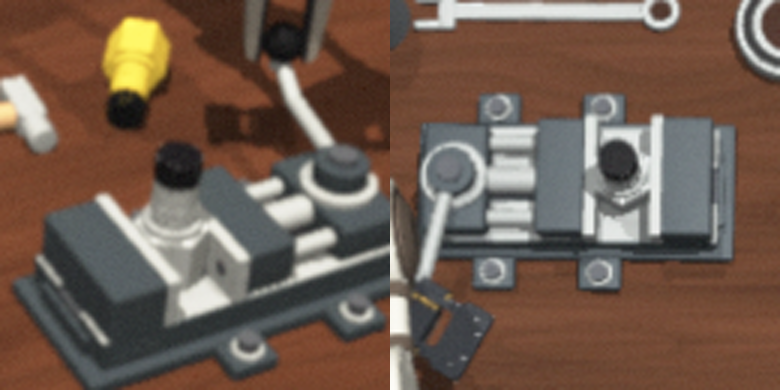

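View pics/w_k5.png

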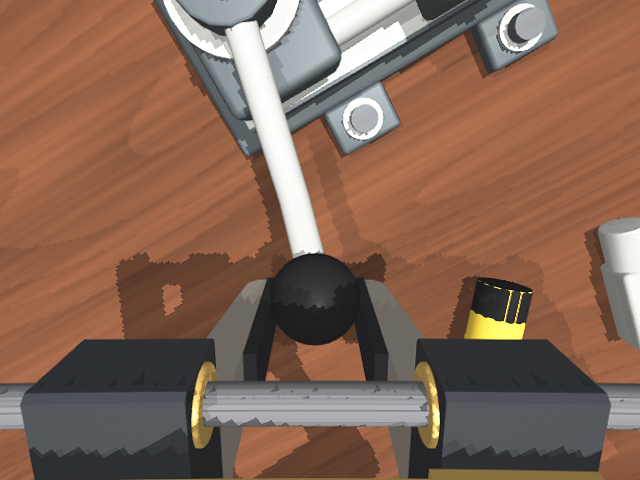

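{"api": "send_rows", "payload": {
  "motion": [
    [0,0,0,0,0,0,0],
    [0,0,0,0,0,0,50],
    [0,0,0,0,0,0,80],
    [0,0,0,0,0,0,100],
    [0,0,0,0,0,0,100],
    [0,0,0,0,0,0,100]
  ]
}}

```text
time: 18.1
eef_pos: [0.4816, 0.195, 0.1956]
orientation: [3.034, -0.816, -0.001]
contact_force: [-0.8, 1.3, 0.1]
finger_gap: 0.0823
```

```bash
python3 st.py; python3 - <<'E'
from h import *
C,im=snap("wrist","w_k6")
E
```

```text
18.1 [0.4816002  0.19496566 0.19558052] [-1.37 -0.69 -0.1 ] 0.08230517922224961
0.1347733236530373 167.1534188191955 Ftan -1.0694048379945764 Frad 1.1467387412076235
```

View pics/w_k6.png

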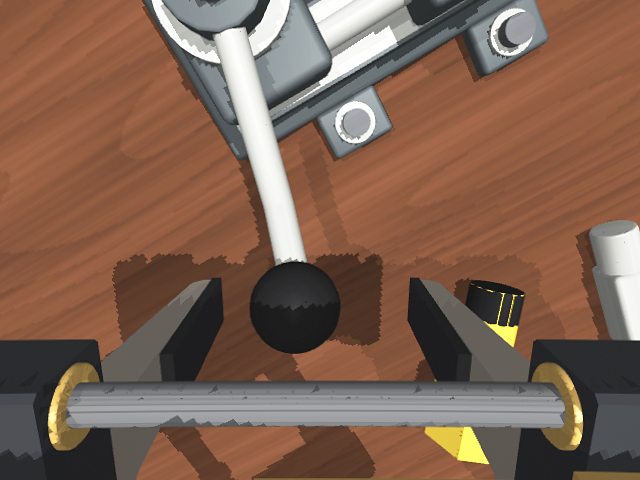

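{"api": "send_rows", "payload": {
  "motion": [
    [0,-0.4,-0.5,0,0,0,100],
    [0,0,-3,0,0,0,100],
    [0,0,-4,0,0,0,100],
    [0,0,-4,0,0,0,100],
    [-3,0,-3,0,0,0,100],
    [-4,0,0,0,0,0,100],
    [0,0,0,0,0,0,100]
  ]
}}

```text
time: 19.02
eef_pos: [0.4219, 0.2349, 0.3418]
orientation: [-3.034, 0.811, -0.001]
contact_force: [0.4, -0.1, -0.4]
finger_gap: 0.0921
```

```bash
python3 - <<'E'
from h import *
h=np.array([.613,.165])
for n,u in (("w_k5",[316,299]),("w_k6",[295,308])):
    e=onz(load(n),[u],.126)[0]; v=e[:2]-h; print(n,e.round(4),np.linalg.norm(v).round(4),np.degrees(np.arctan2(v[1],v[0])).round(2))
p,R,s=pose(); print(s["time"],p)
W,im=snap("wrist","w_e"); C2,im2=snap("scene","s_e"); T,im3=snap("top","t_e")
f=lambda a:cv2.resize(a[:,:,::-1],(390,390),interpolation=cv2.INTER_CUBIC)
cv2.imwrite("pics/c_e.png",np.hstack([f(im2[200:340,350:490]),f(im3[110:240,170:300])]))
E
```

```text
w_k5 [0.4881 0.1962 0.126 ] 0.1287 165.99
w_k6 [0.4892 0.2009 0.126 ] 0.129 163.82
19.025 [0.42194431 0.23489114 0.34176862]
```

View pics/w_e.png

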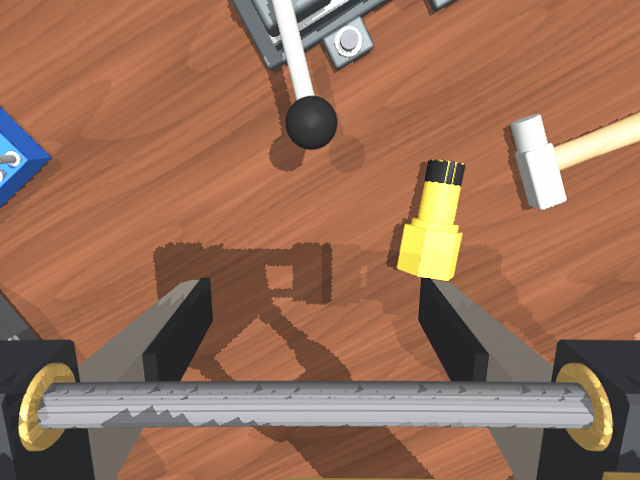

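View pics/c_e.png

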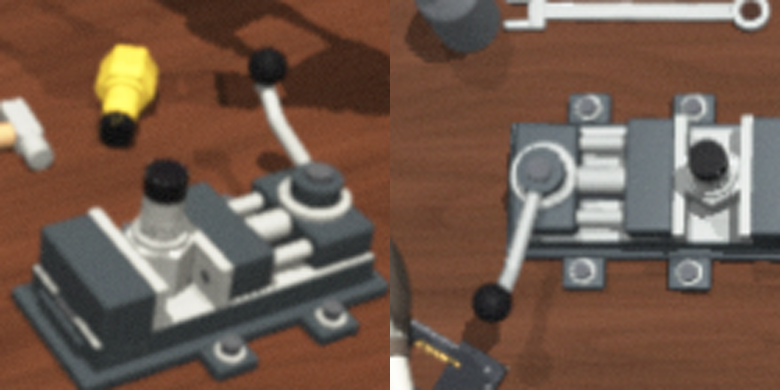

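The knob seems to have sprung back about 2° on release. I'll look at the jaws and body from above.

```bash
python3 - <<'E'
from h import *
h=np.array([.613,.165])
for n,u in (("w_e",[311.5,122.5]),("t_e",[170+(491-390)/3,110+302/3]),("s_e",[350+267*140/390,200+67*140/390])):
    e=onz(load(n),[u],.126)[0]; v=e[:2]-h; print(n,e.round(4),np.linalg.norm(v).round(4),np.degrees(np.arctan2(v[1],v[0])).round(2))
plan(np.array([.60,.04,.34]),down(0),6)
E
```

```text
w_e [0.4899 0.2002 0.126 ] 0.128 164.06
t_e [0.4876 0.199  0.126 ] 0.1299 164.83
s_e [0.4884 0.2004 0.126 ] 0.1295 164.14
[[4.16,1.32,0.01,-0.0,0.0,-0.0875,100.0],[4.03,1.67,0.01,-0.0001,0.0,-0.0875,100.0],[3.87,2.03,0.02,-0.0,0.0001,-0.0875,100.0],[3.68,2.35,0.01,-0.0,-0.0,-0.0875,100.0],[3.45,2.66,0.01,-0.0001,-0.0,-0.0875,100.0],[3.21,2.96,0.02,-0.0,0.0,-0.0876,100.0]]
```

{"api": "send_rows", "payload": {
  "motion": [
    [4.16,1.32,0,0,0,-0.0875,100],
    [4.03,1.67,0,0,0,-0.0875,100],
    [3.87,2.03,0,0,0,-0.0875,100],
    [3.68,2.35,0,0,0,-0.0875,100],
    [3.45,2.66,0,0,0,-0.0875,100],
    [3.21,2.96,0,0,0,-0.0875,100],
    [0,0,0,0,0,0,100]
  ]
}}

```text
time: 20.05
eef_pos: [0.6011, 0.037, 0.3394]
orientation: [-3.141, 0.007, 0.003]
contact_force: [-0.1, 0.3, -0.8]
finger_gap: 0.0921
```

```bash
python3 - <<'E'
from h import *
W,im=snap("wrist","w_f"); cv2.imwrite("pics/c_f.png",cv2.resize(im[110:290,160:480,::-1],None,fx=2.5,fy=2.5,interpolation=cv2.INTER_CUBIC)); print(pose()[2]["time"])
E
```

```text
20.1
```

View pics/c_f.png

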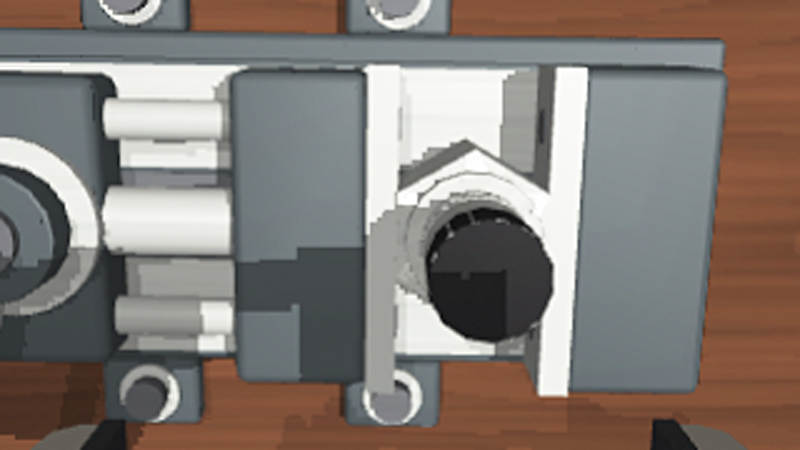

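```bash
python3 - <<'E'
from h import *
W=load("w_f"); o=lambda l:np.array(l)/2.5+[160,110]
e=onz(W,o([[399,68],[396,392],[554,67],[540,394]]),.082); print(e.round(4), e[0,1]-e[2,1], e[1,1]-e[3,1])
print("cap",onz(W,o([[489,275]]),.150).round(4), "cap width", onz(W,o([[427,268],[552,272]]),.150).round(4))
print("foot top corner front",onz(W,o([[476,152],[398,192],[551,192]]),.085).round(4))
T=load("t_e"); t=lambda l:(np.array(l)-[390,0])/3+[170,110]
print("top: cap",onz(T,t([[708,160]]),.150).round(4))
im=cv2.imread("pics/t_e.png");cv2.imwrite("pics/c_te.png",cv2.resize(im[135:205,240:330],None,fx=8,fy=8,interpolation=cv2.INTER_CUBIC))
im=cv2.imread("pics/s_e.png");cv2.imwrite("pics/c_se.png",cv2.resize(im[245:335,350:450],None,fx=6.5,fy=6.5,interpolation=cv2.INTER_CUBIC))
E
```

```text
[[ 0.6665  0.0342  0.082 ]
 [ 0.5577  0.0353  0.082 ]
 [ 0.6666 -0.0151  0.082 ]
 [ 0.5567 -0.0145  0.082 ]] 0.04928499391040946 0.049884956575649175
cap [[0.6142 0.0108 0.15  ]] cap width [[ 0.6161  0.0274  0.15  ]
 [ 0.6149 -0.0061  0.15  ]]
foot top corner front [[ 0.6403  0.0094  0.085 ]
 [ 0.6275  0.0346  0.085 ]
 [ 0.6272 -0.0152  0.085 ]]
top: cap [[0.6067 0.0064 0.15  ]]
```

View pics/c_se.png

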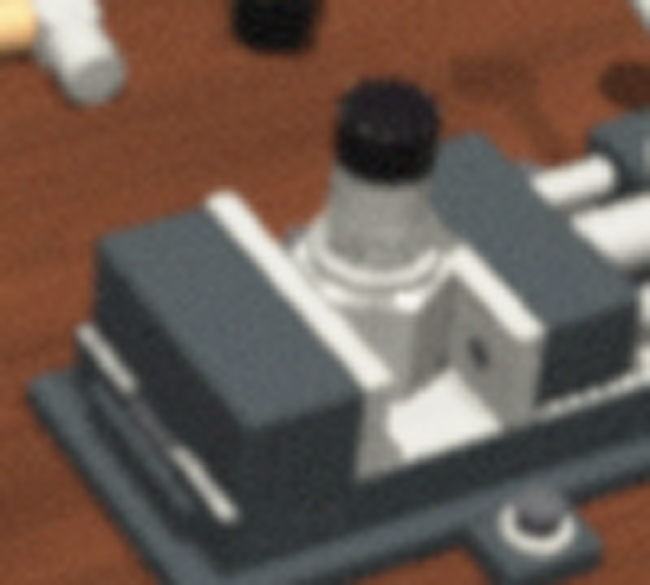

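The jaw gap now reads 49.3–49.9 mm, with the foot's corners on both faces and the cap above the foot, so it is seated. Since the lever gave back about 2° on opening, I'll push again with closed fingers behind the knob to confirm it is hard against its stop.

```bash
python3 - <<'E'
from h import *
p1,R1=plan(np.array([.503,.248,.29]),down(np.radians(-16)),6,grip=0)
plan(np.array([.503,.248,.196]),down(np.radians(-16)),5,p0=p1,R0=R1,grip=0)
E
```

```text
[[-1.63,-3.48,0.83,-0.0001,0.0004,0.046,0.0],[-1.79,-3.41,0.83,-0.0001,0.0003,0.0459,0.0],[-1.94,-3.32,0.83,-0.0001,0.0004,0.046,0.0],[-2.1,-3.23,0.83,-0.0001,0.0004,0.046,0.0],[-2.24,-3.12,0.83,-0.0001,0.0003,0.0459,0.0],[-2.38,-3.02,0.83,-0.0001,0.0004,0.046,0.0]]
[[-0.0,-0.0,1.88,0.0,-0.0,-0.0,0.0],[-0.0,-0.0,1.88,0.0,-0.0,-0.0,0.0],[-0.0,-0.0,1.88,0.0,-0.0,-0.0,0.0],[-0.0,-0.0,1.88,0.0,-0.0,-0.0,0.0],[-0.0,-0.0,1.88,0.0,-0.0,-0.0,0.0]]
```

{"api": "send_rows", "payload": {
  "motion": [
    [-1.63,-3.48,0.83,0,0,0.046,50],
    [-1.79,-3.41,0.83,0,0,0.046,0],
    [-1.94,-3.32,0.83,0,0,0.046,0],
    [-2.1,-3.23,0.83,0,0,0.046,0],
    [-2.24,-3.12,0.83,0,0,0.046,0],
    [-2.38,-3.02,0.83,0,0,0.046,0],
    [0,0,0,0,0,0,0],
    [0,0,0,0,0,0,0]
  ]
}}

```text
time: 21.1
eef_pos: [0.5015, 0.2493, 0.2912]
orientation: [-3.112, 0.431, 0.0]
contact_force: [-0.4, -0.7, 0.1]
finger_gap: 0.0138
```

```bash
python3 - <<'E'
from h import *
p,R,s=pose(); print(s["time"],p,R.as_matrix().round(3),s["finger_gap"])
W,im=snap("wrist","w_g")
# clearance: project expected fingertip x/y footprint? knob in tool frame
print(R.inv().apply(np.array([.489,.200,.126])-p))
E
```

```text
21.1 [0.50150375 0.24925006 0.29117501] [[ 0.962 -0.272 -0.   ]
 [-0.272 -0.962  0.   ]
 [-0.    -0.    -1.   ]] 0.013842515478100649
[0.00136574 0.05082651 0.16516505]
```

View pics/w_g.png

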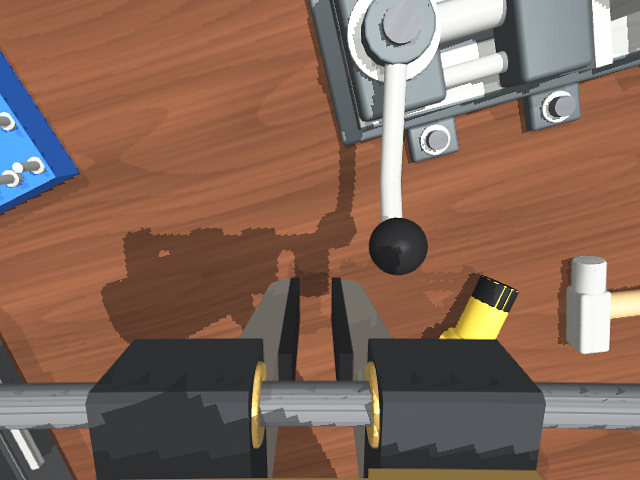

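{"api": "send_rows", "payload": {
  "motion": [
    [0,0,1.5,0,0,0,0],
    [0,0,2,0,0,0,0],
    [0,0,2,0,0,0,0],
    [0,0,2,0,0,0,0],
    [0,0,2,0,0,0,0],
    [0,0.6,0,0,0,0,0],
    [0,0.3,0,0,0,0,0],
    [0,0,0,0,0,0,0]
  ]
}}

```text
time: 22.15
eef_pos: [0.4998, 0.2403, 0.197]
orientation: [-3.11, 0.433, -0.002]
contact_force: [0.1, -1.6, 0.3]
finger_gap: 0.0005
```

```bash
python3 st.py
```

```text
22.15 [0.49980396 0.24027787 0.19701398] [ 0.51  1.55 -0.28] 0.0004891361904259726
0.1359415334402718 146.37521617341514 Ftan 1.3172708188874334 Frad -1.0049430945527194
```

{"api": "send_rows", "payload": {
  "motion": [
    [0,0.2,0,0,0,0,0],
    [0,0.2,0,0,0,0,0],
    [0,0.1,0,0,0,0,0],
    [0,0,0,0,0,0,0]
  ]
}}

```text
time: 22.65
eef_pos: [0.4978, 0.2358, 0.196]
orientation: [-3.111, 0.432, 0.001]
contact_force: [-0.3, 0.3, 0.7]
finger_gap: 0.0005
```

{"api": "send_rows", "payload": {
  "motion": [
    [0,0.1,0,0,0,0,0],
    [0,0.1,0,0,0,0,0],
    [0,0,0,0,0,0,0]
  ]
}}

```text
time: 23.02
eef_pos: [0.4973, 0.2338, 0.196]
orientation: [-3.111, 0.432, 0.001]
contact_force: [-0.3, -0.2, -0.9]
finger_gap: 0.0003
```

{"api": "send_rows", "payload": {
  "motion": [
    [0,0.15,0,0,0,0,0],
    [0,0.1,0,0,0,0,0],
    [0,0,0,0,0,0,0]
  ]
}}

```text
time: 23.4
eef_pos: [0.4966, 0.2314, 0.196]
orientation: [-3.111, 0.432, 0.001]
contact_force: [-0.0, 0.3, -0.1]
finger_gap: 0.0005
```

{"api": "send_rows", "payload": {
  "motion": [
    [0,0.15,0,0,0,0,0],
    [0,0.1,0,0,0,0,0],
    [0,0,0,0,0,0,0]
  ]
}}

```text
time: 23.78
eef_pos: [0.4961, 0.2299, 0.1961]
orientation: [-3.109, 0.432, -0.0]
contact_force: [0.7, 4.8, -1.7]
finger_gap: 0.0003
```

```bash
python3 st.py; python3 - <<'E'
from h import *
W,im=snap("wrist","w_g2")
E
```

```text
23.775 [0.49605143 0.22986173 0.19608732] [-0.62 -4.81  1.67] 0.0002956869465351063
0.13373112000403797 150.98648109441677 Ftan -4.548339192729823 Frad 1.7561380544934804
```

View pics/w_g2.png

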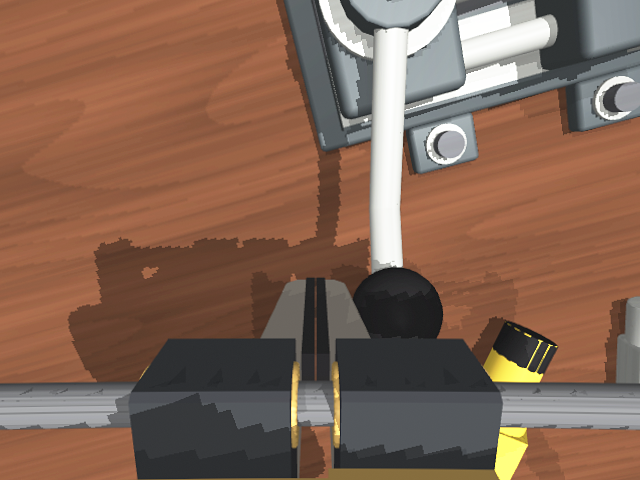

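{"api": "send_rows", "payload": {
  "motion": [
    [0,0.1,0,0,0,0,0],
    [0,0,0,0,0,0,0]
  ]
}}

```text
time: 24.08
eef_pos: [0.4958, 0.2293, 0.1961]
orientation: [-3.108, 0.432, -0.001]
contact_force: [1.6, 7.3, -2.4]
finger_gap: 0.0003
```

{"api": "send_rows", "payload": {
  "motion": [
    [0,0.1,0,0,0,0,0],
    [0,0,0,0,0,0,0]
  ]
}}

```text
time: 24.32
eef_pos: [0.4956, 0.2287, 0.1961]
orientation: [-3.107, 0.432, -0.001]
contact_force: [2.3, 9.5, -2.3]
finger_gap: 0.0003
```

{"api": "send_rows", "payload": {
  "motion": [
    [0,0.1,0,0,0,0,0],
    [0,0.05,0,0,0,0,0],
    [0,0,0,0,0,0,0],
    [0,0,0,0,0,0,0]
  ]
}}

```text
time: 24.82
eef_pos: [0.4952, 0.2277, 0.1962]
orientation: [-3.106, 0.432, -0.001]
contact_force: [1.9, 10.8, -3.2]
finger_gap: 0.0006
```

{"api": "send_rows", "payload": {
  "motion": [
    [0,-0.3,0,0,0,0,0],
    [0,-0.4,0,0,0,0,0],
    [0,-0.8,0,0,0,0,0],
    [0,-0.8,0,0,0,0,0],
    [0,0,-1.5,0,0,0,0],
    [0,0,-4,0,0,0,0],
    [-2,0,-4,0,0,0,0],
    [-4,0,-2,0,0,0,30]
  ]
}}

```text
time: 25.82
eef_pos: [0.4446, 0.2641, 0.315]
orientation: [-3.109, 0.434, -0.007]
contact_force: [0.8, 0.4, -0.2]
finger_gap: 0.0083
```

```bash
python3 - <<'E'
from h import *
p,R,s=pose(); print(s["time"],p,s["contact_force"])
W,im=snap("wrist","w_h"); C2,im2=snap("scene","s_h"); T,im3=snap("top","t_h")
f=lambda a:cv2.resize(a[:,:,::-1],(390,390),interpolation=cv2.INTER_CUBIC)
cv2.imwrite("pics/c_h.png",np.hstack([f(im2[200:340,350:490]),f(im3[110:240,170:300])]))
E
```

```text
25.825 [0.44455005 0.2640904  0.31501361] [ 0.84836907  0.36449758 -0.22084409]
```

View pics/c_h.png

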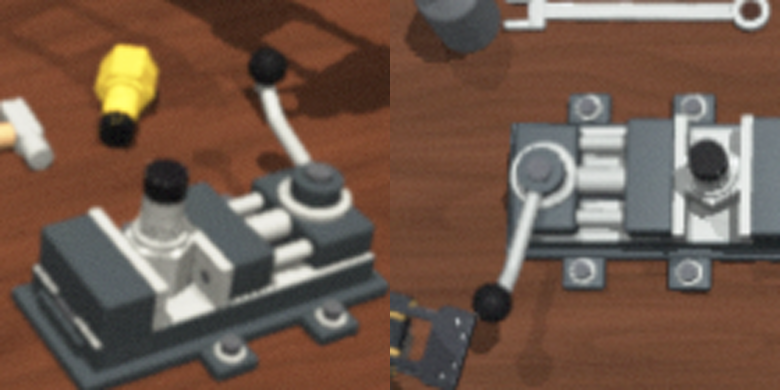

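View pics/s_h.png

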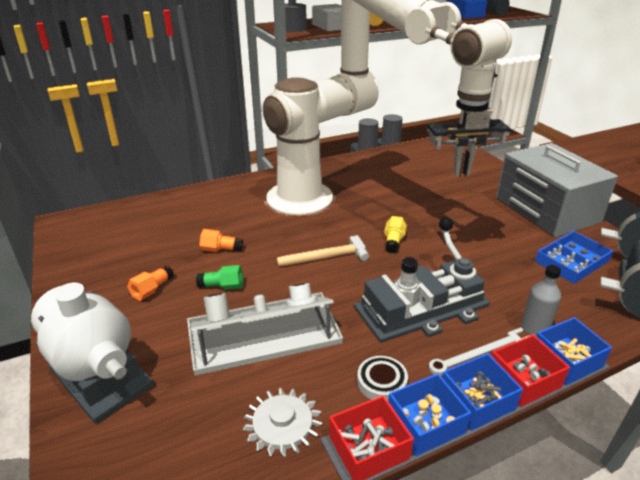

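The lever is where it was after the first push. The body stands clamped, the arm is clear, and all the other parts are in place.

```bash
python3 -c "
from workcell import arm
print(arm.read_state()['time']); print(arm.sign_off())"
```

```text
25.975
the job is handed in; nothing more can be done
None
```

The steel valve body is off the rack's middle pin and standing upright on the vise bed, clamped by two flats. I handed the job in at about 26 s.

**What I did:** I gripped the neck and lifted the body along the pin. I set it down near the middle of the jaws, moving in 1 mm steps at the end, with a light touch of up to about 11 N. Then I pinched the knob and swung the lever round until it came up hard, at about 17 N, and let go. That is a little over the 5 to 15 N given for clamping.

**Last checks:**
- **Clamp:** after the first push the jaw gap read 49.3–49.9 mm, with the hex corners touching both faces.
- **Upright:** the cap sat over the foot to within a few mm; the wrist and top views of it differed by about 7 mm in x and 4 mm in y.
- **Lever:** it had swung about 0.73 rad from its starting angle, which itself was within 0.1 of open.
- **Surroundings:** the other parts looked unmoved in the last picture, and the arm was clear of everything.

**What disagreed:**
- When I let go, the knob sprang back about 2°.
- I pushed it again with closed fingers, to about 11 N. It resisted stiffly, at roughly 4 N per mm, and the lever stayed at the same place afterwards.
- I took that give as the clamp flexing. I had no direct measure of the clamping force.

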